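# Clear the photo editor's light box

## Robot

A 6-joint arm with a two-finger parallel gripper is mounted at the origin on the work surface. World frame = base frame: x ahead of the robot, y to its left, z up, the work surface at z = 0. Lengths are in m, angles in degrees, forces in N, time in s.
With the tool pointing down it reaches from about 0.375 to 0.9 m from the base axis. Payload 3.1 kg.
Tool frame: the origin (TCP) lies at the very end of the fingers, on their centre line; the grasp point (between the pads) lies 19 mm behind it; z points along the fingers, y is the line along which they close (so a half turn about z gives the same grasp; the last joint's range is limited). The gripper opens to 87 mm and grips with 3 to 60 N. Pads are 19 mm wide; open, the fingers measure 117 mm over their backs; the gripper's body (75 mm by 190 mm) begins 51 mm behind the grasp point.
Start: joints at [57.095, 30.224, 82.088, -0, 67.689, -10.227], TCP at [0.241, 0.577, 0.223] pointing down, gripper open.
Joint ranges: [-176.69, 176.69], [-43.24, 126.21], [12.49, 139.97], [-82, 262], [0, 151.66], [-163.58, 163.58]. Speed limits (degrees/s): [159.86, 159.86, 180, 180, 180, 180].

## Interface

Orientations are given as a 3x3 rotation matrix whose columns are the frame's x, y, z axes.
In Python, from rig import readout, viewer, ticket gives the robot as it stands.
- The arm moves only by the tool send_rows, never from a script. Its argument "moves" is a list of rows, each a list of 6 numbers: the shift along the tool's x, y, z in units of 250 mm (1.0 is 250 mm), then the turn, a rotation vector about the tool's x, y, z in units of 90 degrees (1.0 is 90 degrees). A call has 1 to 12 rows; each row is the pose to reach, as a shift and turn from the pose commanded when the call began, along the tool's axes at that moment; what a row does not reach only later rows make up. A row lasts 1/10 s, in which the tool goes at most 50 mm and 8.59 degrees, less where a joint would pass 70% of its speed; a pose out of reach is approached as far as the arm can. A call with a number of a shift or a turn outside -1 to 1 is refused whole. A call with a gripper value outside its range is refused whole. "grip" is the opening, from 0 (shut) to 1 (fully open), set as the call begins (left out, the last holds). The fingers move at their own pace and stop on an object; the grip force is fixed at half the most. Time passes only in rows, so rows that repeat a pose let the fingers close. It gives the time, the measured TCP pose, the force, the opening and the grip force at its end, in the units of the state.
- readout.read_state(): the state, without advancing time (a new reading comes with each control period).
- viewer.capture(name): name is "scene" or "top" or "wrist"; returns (picture, depth): 480x640x3 uint8, red, green, blue; 480x640 float32, m along the optical axis (not along the pixel's ray), 0 where there is no reading.
- viewer.camera_info(name): a dict with "fx", "fy", "cx", "cy" (pixels), "R" (3x3) and "t" (3): a world point X has camera coordinates R X + t; the wrist camera has in their place "tool_from_camera" (4x4, takes a point from camera to tool coordinates, whose origin is the TCP and whose axes are the flange's). Camera axes: x right, y down, z forward; pixel columns grow to the right and rows downward; lengths in m; the calibration is good to about 2 mm. A picture is of the moment at which its call begins: read the wrist's pose just before it. camera_info takes no time and is no camera call.
- ticket.hand_in(): hands the job in; it is judged then, once.
The state is a dict: "time_s": time; "joint_positions": joint angles; "qvel": joint speeds; "tau": joint torques, N m; "position": TCP position; "tcp_rot": TCP orientation; "force": force on the tool from outside, world axes, zero at the start; "moment": the same for the moment, N m; "opening": opening from 0.0 (shut) to 1.0 (fully open); "grasp_force": force on a finger pad.
Only numpy, scipy, OpenCV 4.12 (cv2) and the standard library are available. Lean on these libraries where they do the work, as an engineer would, in place of code of your own. Each camera call takes 0.05 s, during which the arm holds its last target. There are 200 camera calls.

## Task

Clear the light box: first put every film box down flat in an empty nest, green-tagged boxes in the tray with the green ends and red-tagged boxes in the tray with the red ends. Once all are sorted, hold the scraper block and sweep all the blue offcuts off the glass into the grey gutter along the far edge (never grip or press the offcuts with the fingers), then hang the scraper by its loop handle on the brass hook. Leave the mug and the loupe where they are.

Things in the scene. Friction and masses are not known exactly. Their poses are not given: they have to be found in the camera images.
- green_box1: film box, black plastic, 50 (x) x 32 (y) x 24 (z) mm, 60 g, with a green tag 36 x 22 mm on its lid; origin at the centre of its underside, z up; may be absent
- green_box2: film box, black plastic, 50 (x) x 32 (y) x 24 (z) mm, 60 g, with a green tag 36 x 22 mm on its lid; origin at the centre of its underside, z up; may be absent
- green_box3: film box, black plastic, 50 (x) x 32 (y) x 24 (z) mm, 60 g, with a green tag 36 x 22 mm on its lid; origin at the centre of its underside, z up; may be absent
- red_box1: film box, black plastic, 50 (x) x 32 (y) x 24 (z) mm, 60 g, with a red tag 36 x 22 mm on its lid; origin at the centre of its underside, z up; may be absent
- red_box2: film box, black plastic, 50 (x) x 32 (y) x 24 (z) mm, 60 g, with a red tag 36 x 22 mm on its lid; origin at the centre of its underside, z up; may be absent
- red_box3: film box, black plastic, 50 (x) x 32 (y) x 24 (z) mm, 60 g, with a red tag 36 x 22 mm on its lid; origin at the centre of its underside, z up; may be absent
- keep_tray: fixed grey tray with green ends and green nest floors, 202 (x) x 52 (y) x 14 (z) mm, origin at the centre of its underside; floor and walls 4 mm thick; three nests along its x, centred at x = -66, 0, +66 mm, each 62 (x) x 44 (y) mm inside and 10 mm deep, split by dividers as high as the walls; each takes one box, its long side along the tray's x
- reject_tray: fixed grey tray with red ends and red nest floors, 202 (x) x 52 (y) x 14 (z) mm, origin at the centre of its underside; floor and walls 4 mm thick; three nests along its x, centred at x = -66, 0, +66 mm, each 62 (x) x 44 (y) mm inside and 10 mm deep, split by dividers as high as the walls; each takes one box, its long side along the tray's x
- offcut1: loose blue plastic offcut, 18 x 14 x 6 mm, lying on the glass at the start; origin at the centre of its underside; may be absent
- offcut2: loose blue plastic offcut, 18 x 14 x 6 mm, lying on the glass at the start; origin at the centre of its underside; may be absent
- offcut3: loose blue plastic offcut, 18 x 14 x 6 mm, lying on the glass at the start; origin at the centre of its underside; may be absent
- offcut4: loose blue plastic offcut, 18 x 14 x 6 mm, lying on the glass at the start; origin at the centre of its underside; may be absent
- offcut5: loose blue plastic offcut, 18 x 14 x 6 mm, lying on the glass at the start; origin at the centre of its underside; may be absent
- lightbox: fixed light box: slab 260 (x) x 330 (y) x 20 (z) mm with a white glass top, origin at the centre of its underside; along its whole +x edge (far from the robot) runs the open grey scrap gutter, from x = 130 to 195 mm; a 4 mm thick rim, 30 mm high (10 mm above the glass), runs round glass and gutter together (inner faces at y = +-161 mm, x = -130 and 195 mm); nothing between glass and gutter
- glass (a point): centre of the glass top, same axes as the light box
- gutter (a point): centre of the gutter's floor, 3 mm above the desk and 17 mm below the glass, same axes as the light box
- scraper: scraper block, 250 g: block 30 (x) x 110 (y) x 35 (z) mm, rubber sole, origin at the sole's centre; above it a loop of 8 mm steel bar in the y-z plane (legs at y = +-32 mm, cross bar's axis 100 mm up at its middle, 94 mm at the legs; opening about 56 x 60 mm); on top an yellow grip knob 24 x 24 mm, from 103 to 131 mm above the sole, to hold it by
- scraper_loop (a point): middle of the cross bar's axis of the scraper's loop, 100 mm above the sole; y runs along the bar
- hook_stand: fixed stand with a brass hook, origin on the desk under the hook; base plate 110 x 100 x 12 mm from x = 0 to 110 mm; 14 mm post at x = 78 mm, 237 mm high; from it an 8 mm bar comes forward along -x, its axis falling from 215 to 203 mm high, and turns up to a tip at x = -24 mm, 228 mm high; the open end points along -x
- hook_seat (a point): lowest point of the hook's bar on its upper side, 6 mm in front of the stand's origin and 207 mm above the desk; same axes as the stand; the cross bar hangs here
- mug: white mug, bystander, 80 mm wide, 95 mm tall, origin at the centre of its underside
- loupe: black loupe, bystander, 48 mm wide, 52 mm tall, origin at the centre of its underside

How it is judged:
By the outcome, as a careful person would: the job done as asked, in the order asked, and still so for the second after the job is handed in, with the robot touching nothing.
Of green_box1, green_box2, green_box3, red_box1, red_box2, red_box3 only 4 to 6 are there at a start; the rules pass over those that are not, and their reading is None.
Of offcut1, offcut2, offcut3, offcut4, offcut5 only 3 to 5 are there at a start; the rules pass over those that are not, and their reading is None.
At some moment in a run one of green_box1, green_box2, green_box3, red_box1, red_box2, red_box3 may be knocked a few centimetres aside while the robot is not near it.
It also fails if it takes over 210 s, if anything falls off the work surface, if the arm or the gripper's body presses on something with over 40 N, if the wrist force passes 120 N, or if a joint passes its speed limit or range.

## Working session

There is one attempt and no reset: what is moved stays moved. The work goes in short steps, Python scripts to look and compute and a tool call to move; the robot and the scene stay as the last step left them, time stands still between calls to the robot, and variables do not carry over. Pictures are saved under pics/ and viewed, at most 14 in all, crops included, and the job is handed in when it is done.

Besides the shell and the picture viewer there is one more tool, called after "Call:" as name([rows], argument=value, ...), one row to a line, values as JSON. send_rows: Moves the arm, as the interface text tells. Shifts and turns lie within -1 to 1; 1 stands for 250 mm of shift or 90 degrees of turn. Its arguments: {"type":"object","properties":{"moves":{"type":"array"},"grip":{"type":"number"}},"required":["moves"]}

```bash
ls; mkdir -p pics; python3 - <<'E'
from rig import readout, viewer
import cv2,numpy as np
s=readout.read_state();print(s['time_s'],s['position'],s['tcp_rot'])
for n in("scene","top"):
    p,d=viewer.capture(n);cv2.imwrite(f"pics/{n}0.png",p[:,:,::-1]);np.save(f"pics/{n}0.npy",d)
    print(n,viewer.camera_info(n))
print(viewer.camera_info("wrist"))
E
```

```text
pics
0.0 [0.24056438 0.57606316 0.22156894] [[-9.22692218e-01  3.85535707e-01 -1.13578640e-03]
 [ 3.85537219e-01  9.22690518e-01 -1.80564568e-03]
 [ 3.51838464e-04 -2.10394315e-03 -9.99997725e-01]]
scene {'fx': 519.8947703512254, 'fy': 519.8947703512254, 'cx': 321.2847470067857, 'cy': 233.5840170143667, 'R': array([[ 0.78323847,  0.62154754, -0.01470209],
       [ 0.41524336, -0.54057293, -0.7316788 ],
       [-0.46272071,  0.56697404, -0.681491  ]]), 't': array([-0.4746127 , -0.12354272,  1.55636641])}
top {'fx': 482.0737651456943, 'fy': 482.0737651456943, 'cx': 314.8314010045472, 'cy': 232.0724584221017, 'R': array([[-0.02024852, -0.99979332,  0.00181886],
       [-0.97220347,  0.01926524, -0.23334364],
       [ 0.23326037, -0.00649317, -0.97239264]]), 't': array([7.26310570e-04, 6.27957181e-01, 1.01500781e+00])}
{'fx': 402.3207491317202, 'fy': 402.3207491317202, 'cx': 319.18645533427485, 'cy': 244.31036933922738, 'tool_from_camera': array([[-7.96033636e-04, -9.61153493e-01, -2.76013277e-01,
         7.55208751e-02],
       [ 9.99999623e-01, -8.61141008e-04,  1.14687789e-04,
         3.27628576e-04],
       [-3.47918921e-04, -2.76013082e-01,  9.61153816e-01,
        -1.62529584e-01],
       [ 0.00000000e+00,  0.00000000e+00,  0.00000000e+00,
         1.00000000e+00]])}
```

View pics/top0.png

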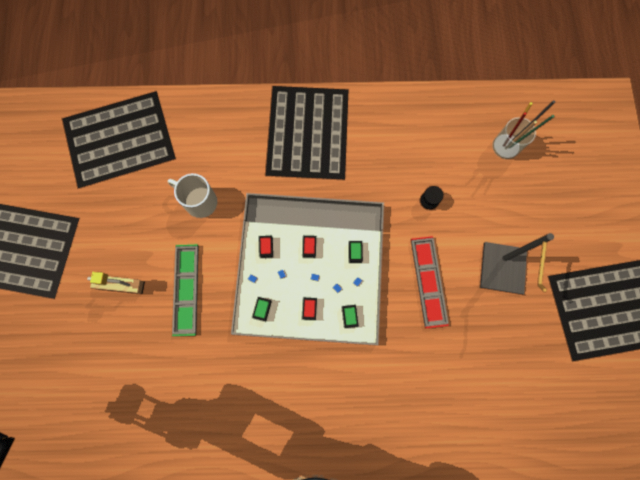

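View pics/scene0.png

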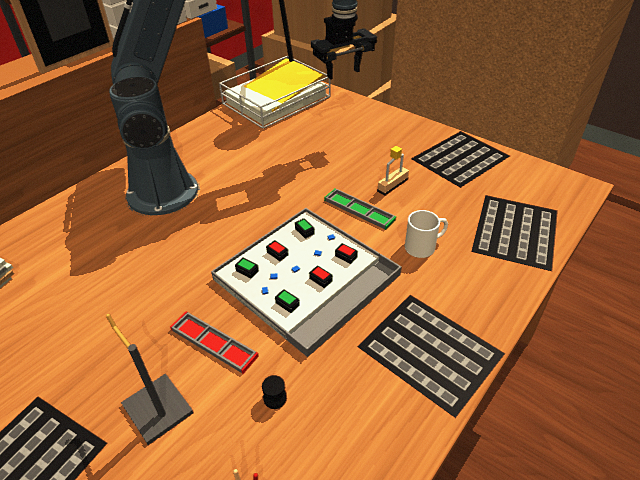

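The top view shows three green boxes at about (355,251), (262,308) and (350,316), and three red at (265,246), (309,246) and (309,308). There are five blue offcuts in the row near y=280. The green tray is at (187,290), the red tray at (430,282), and the scraper at (118,283). The hook stand is at (503,268), with its brass hook opening towards the robot. The scene view agrees with this. Next I measure positions.

```bash
cat > h.py <<'E'
from rig import readout, viewer, ticket
import cv2,numpy as np
def snap(n,save=None):
    p,d=viewer.capture(n)
    if save: cv2.imwrite(f"pics/{save}.png",p[:,:,::-1])
    return p,d
def pose():
    s=readout.read_state();T=np.eye(4);T[:3,:3]=s['tcp_rot'];T[:3,3]=s['position'];return T
def cam(n,T=None):
    i=viewer.camera_info(n);K=np.array([[i['fx'],0,i['cx']],[0,i['fy'],i['cy']],[0,0,1]])
    if n=='wrist':
        W=np.linalg.inv((pose() if T is None else T)@i['tool_from_camera']);return K,W[:3,:3],W[:3,3]
    return K,i['R'],i['t']
def cast(uv,z,c):
    K,R,t=c;uv=np.atleast_2d(uv).astype(float);r=(R.T@np.linalg.inv(K)@np.c_[uv,np.ones(len(uv))].T).T
    o=-R.T@t;return o+r*((z-o[2])/r[:,2])[:,None]
def cloud(d,c):
    K,R,t=c;v,u=np.mgrid[0:480,0:640];z=d.ravel().astype(float)
    P=np.linalg.inv(K)@np.c_[u.ravel()*z,v.ravel()*z,z].T
    return (R.T@(P-t[:,None])).T.reshape(480,640,3)
def hue(p,c):
    h=cv2.cvtColor(p,cv2.COLOR_RGB2HSV)
    lo,hi={'g':((50,120,50),(75,255,255)),'r':((174,150,80),(180,255,255)),'r2':((0,200,80),(4,255,255)),'b':((100,120,60),(125,255,255)),'y':((24,150,120),(34,255,255))}[c]
    m=cv2.inRange(h,lo,hi)
    if c=='r': m|=hue(p,'r2')
    return m
def rect(P):
    """min-area rect of world xy points -> centre, long, short, yaw of long side (deg, -90..90)"""
    (x,y),(w,h),a=cv2.minAreaRect((np.asarray(P)[:,:2]*1000).astype(np.float32))
    if w<h: w,h,a=h,w,a+90
    return np.array([x,y])/1000,w,h,(a+90)%180-90
def blobs(p,c,z,cm,amin=30):
    cs,_=cv2.findContours(hue(p,c),cv2.RETR_EXTERNAL,cv2.CHAIN_APPROX_NONE);o=[]
    for k in cs:
        if cv2.contourArea(k)<amin: continue
        o.append((k[:,0].mean(0).round(),)+rect(cast(k[:,0],z,cm)))
    return o
E
python3 - <<'E'
from h import *
p=cv2.imread('pics/top0.png')[:,:,::-1].copy();d=np.load('pics/top0.npy');c=cam('top')
np.set_printoptions(precision=4,suppress=True)
for k,z in(('g',.044),('r',.044),('b',.026),('y',.131)):
    for b in blobs(p,k,z,c,15): print(k,*b)
P=cloud(d,c);Z=P[...,2]
print('desk z noise',np.percentile(Z[400:440,20:80],[5,50,95]))
def reg(n,u0,u1,v0,v1,z0,z1):
    s=P[v0:v1,u0:u1].reshape(-1,3);s=s[(s[:,2]>z0)&(s[:,2]<z1)];print(n,len(s),*rect(s),s[:,2].max(), s.min(0),s.max(0))
reg('green tray',165,210,235,345,.010,.018)
reg('red tray',405,455,230,335,.010,.018)
reg('rim',225,395,185,355,.027,.034)
reg('glass',235,385,220,345,.017,.023)
reg('scr block',80,160,265,300,.028,.04)
reg('scr knob',80,160,265,300,.12,.14)
reg('scr bar',80,160,265,300,.09,.112)
reg('plate',475,535,230,305,.008,.016)
reg('hook',475,565,225,310,.19,.25)
reg('posttop',475,565,225,310,.231,.25)
reg('mug',165,225,170,220,.08,.1);reg('loupe',415,450,180,215,.04,.06)
E
```

```text
g [185. 318.] [0.4445 0.2823] 44.829627990722656 28.978853225708008 2.2683987617492676
g [350. 316.] [ 0.4418 -0.0869] 37.35209274291992 23.4277286529541 6.257938385009766
g [261. 309.] [0.4618 0.1118] 38.08979797363281 23.814542770385742 -16.001327514648438
g [186. 289.] [0.5082 0.2827] 45.40132141113281 29.316564559936523 2.2408342361450195
g [186. 261.] [0.5721 0.2832] 44.981483459472656 29.749635696411133 2.2131693363189697
g [356. 250.] [ 0.5897 -0.1049] 35.58781814575195 20.808080673217773 -2.1633529663085938
r [309. 309.] [0.4599 0.0036] 31.559480667114258 17.57636260986328 -6.6661529541015625
r [433. 309.] [ 0.4521 -0.2727] 40.889095306396484 26.794076919555664 5.02086067199707
r [428. 282.] [ 0.5152 -0.267 ] 40.512752532958984 27.018102645874023 5.205820083618164
r [424. 254.] [ 0.5784 -0.2611] 40.397605895996094 26.295879364013672 5.030050754547119
r [309. 245.] [0.6047 0.002 ] 33.03737258911133 18.474098205566406 -1.1094512939453125
r [265. 245.] [0.6066 0.1036] 33.13955307006836 18.518390655517578 0.11053550243377686
b [337. 288.] [ 0.5068 -0.0599] 14.568422317504883 9.81
[... 1637 characters left out ...]
8772277832031 0.01597713556896611 [ 0.4849 -0.5134  0.008 ] [ 0.6106 -0.395   0.016 ]
hook 356 [ 0.5223 -0.4477] 111.76477813720703 14.234188079833984 -12.001800537109375 0.24163946526115243 [ 0.4671 -0.4655  0.1911] [ 0.5765 -0.4364  0.2416]
posttop 51 [ 0.5701 -0.4587] 13.528532981872559 12.685178756713867 87.35834503173828 0.24163946526115243 [ 0.5638 -0.4655  0.2331] [ 0.5765 -0.4519  0.2416]
mug 370 [0.7249 0.2705] 88.54383087158203 81.43534088134766 -81.69297695159912 0.09989063584463495 [0.6855 0.2263 0.08  ] [0.7656 0.3196 0.0999]
loupe 302 [ 0.7176 -0.2926] 44.85285949707031 44.345977783203125 -50.44317626953125 0.05784253202781885 [ 0.6961 -0.3151  0.0403] [ 0.7401 -0.2695  0.0578]
```

```bash
cat >> h.py <<'E'
from scipy.spatial.transform import Rotation as Ro
def plan(*tg):
    """tg: (x,y,z,yaw of tool x). prints rows from the present pose, each with its repeat count"""
    T=pose();q=T[:3,3];Rp=T[:3,:3]
    for x,y,z,a in tg:
        c,s=np.cos(np.radians(a)),np.sin(np.radians(a))
        Rg=np.array([[c,s,0],[s,-c,0],[0,0,-1.]]);g=np.array([x,y,z])
        sh=T[:3,:3].T@(g-T[:3,3])/.25;tu=Ro.from_matrix(T[:3,:3].T@Rg).as_rotvec()/(np.pi/2)
        n=int(np.ceil(max(np.linalg.norm(g-q)/.048,np.degrees(Ro.from_matrix(Rp.T@Rg).magnitude())/8.3)))
        print(n,'x',[round(float(v),3)+0. for v in np.r_[sh,tu]],'OUT' if abs(sh).max()>1 else '');q,Rp=g,Rg
E
python3 -c "
from h import *
plan((.34,.37,.18,166),(.4,.3,.15,166))"
```

```text
5 x [-0.685, -0.607, 0.168, -0.001, 0.0, -0.096] 
3 x [-1.014, -0.773, 0.288, -0.001, 0.0, -0.096] OUT
```

Call:
send_rows([
  [-0.685, -0.607, 0.168, 0, 0, -0.096],
  [-0.685, -0.607, 0.168, 0, 0, -0.096],
  [-0.685, -0.607, 0.168, 0, 0, -0.096],
  [-0.685, -0.607, 0.168, 0, 0, -0.096],
  [-0.685, -0.607, 0.168, 0, 0, -0.096],
  [-1, -0.77, 0.29, 0, 0, -0.096],
  [-1, -0.77, 0.29, 0, 0, -0.096],
  [-1, -0.77, 0.29, 0, 0, -0.096],
], grip=0.7)

```text
time_s: 0.9
position: [0.3998, 0.299, 0.1484]
tcp_rot: [[-0.969, 0.248, -0.001], [0.248, 0.969, -0.002], [0.001, -0.002, -1.0]]
force: [-0.1, 0.8, -0.0]
opening: 0.697
grasp_force: 0.0
```

```bash
python3 -c "
from h import *
plan((.4618,.1118,.085,164),(.4618,.1118,.032,164))
T=pose();print(T)"
```

```text
5 x [-0.427, -0.663, 0.255, -0.001, -0.001, 0.018] 
2 x [-0.427, -0.663, 0.467, -0.001, -0.001, 0.018] 
[[-9.68669009e-01  2.48350921e-01 -1.47323160e-03  3.99759258e-01]
 [ 2.48353546e-01  9.68667398e-01 -1.99733878e-03  2.99046509e-01]
 [ 9.31030491e-04 -2.30064246e-03 -9.99996920e-01  1.48420931e-01]
 [ 0.00000000e+00  0.00000000e+00  0.00000000e+00  1.00000000e+00]]
```

Call:
send_rows([
  [-0.427, -0.663, 0.255, 0, 0, 0.018],
  [-0.427, -0.663, 0.255, 0, 0, 0.018],
  [-0.427, -0.663, 0.255, 0, 0, 0.018],
  [-0.427, -0.663, 0.255, 0, 0, 0.018],
  [-0.427, -0.663, 0.255, 0, 0, 0.018],
  [-0.427, -0.663, 0.467, 0, 0, 0.018],
  [-0.427, -0.663, 0.467, 0, 0, 0.018],
  [-0.427, -0.663, 0.467, 0, 0, 0.018],
], grip=0.7)

```text
time_s: 1.7
position: [0.4588, 0.1169, 0.0326]
tcp_rot: [[-0.963, 0.269, -0.005], [0.269, 0.963, 0.0], [0.005, -0.001, -1.0]]
force: [0.3, 0.3, -0.2]
opening: 0.701
grasp_force: 0.0
```

```bash
python3 -c "
from h import *
print(pose()[:3,3])
p,d=snap('wrist','w1')
plan((.4618,.1118,.1,164),(.446,.293,.1,180.5),(.446,.2928,.018,180.5))"
```

```text
[0.45883407 0.1169369  0.0325728 ]
2 x [-0.012, -0.019, -0.264, 0.0, 0.0, 0.005] 
4 x [0.244, 0.663, -0.264, 0.0, 0.0, -0.179] 
2 x [0.243, 0.662, 0.064, 0.0, 0.0, -0.179]
```

View pics/w1.png

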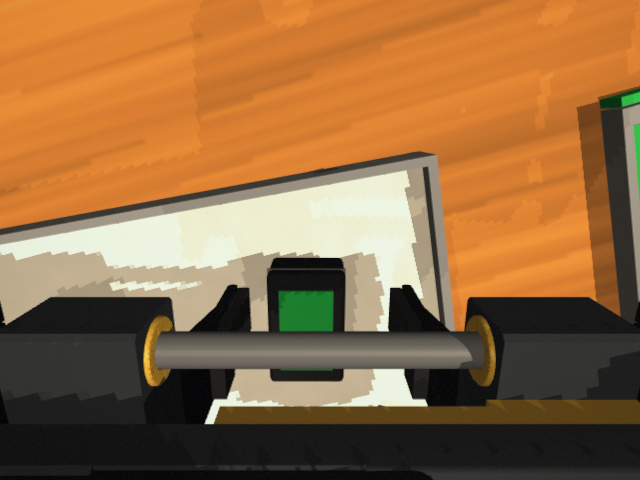

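Call:
send_rows([
  [0, 0, 0, 0, 0, 0],
  [0, 0, 0, 0, 0, 0],
  [0, 0, 0, 0, 0, 0],
  [0, 0, 0, 0, 0, 0],
  [0, 0, 0, 0, 0, 0],
  [0, 0, 0, 0, 0, 0],
  [0, 0, -0.264, 0, 0, 0],
  [0, 0, -0.264, 0, 0, 0],
], grip=0)

```text
time_s: 2.55
position: [0.4615, 0.116, 0.1005]
tcp_rot: [[-0.963, 0.27, 0.001], [0.27, 0.963, 0.0], [-0.001, 0.0, -1.0]]
force: [0.8, -0.6, -0.7]
opening: 0.365
grasp_force: 30.0
```

```bash
python3 -c "
from h import *
print(pose()[:3,3])
plan((.446,.293,.1,180.5),(.446,.2928,.018,180.5))"
```

```text
[0.46147697 0.11601895 0.10047848]
4 x [0.251, 0.665, 0.002, 0.0, 0.001, -0.18] 
2 x [0.251, 0.664, 0.33, 0.0, 0.001, -0.18]
```

Call:
send_rows([
  [0.251, 0.665, 0, 0, 0, -0.18],
  [0.251, 0.665, 0, 0, 0, -0.18],
  [0.251, 0.665, 0, 0, 0, -0.18],
  [0.251, 0.665, 0, 0, 0, -0.18],
  [0.251, 0.665, 0, 0, 0, -0.18],
  [0.251, 0.665, 0.2, 0, 0, -0.18],
  [0.251, 0.665, 0.2, 0, 0, -0.18],
  [0.251, 0.665, 0.2, 0, 0, -0.18],
])

```text
time_s: 3.35
position: [0.4437, 0.2916, 0.0483]
tcp_rot: [[-1.0, -0.008, -0.005], [-0.008, 1.0, -0.002], [0.005, -0.002, -1.0]]
force: [0.1, 0.3, -0.4]
opening: 0.362
grasp_force: 30.0
```

```bash
python3 -c "
from h import *
print(pose()[:3,3])
p,d=snap('wrist','w2')
plan((.446,.2928,.0175,180.5))"
```

```text
[0.44373271 0.29163667 0.0483477 ]
1 x [-0.003, 0.002, 0.13, 0.0, 0.0, 0.0]
```

View pics/w2.png

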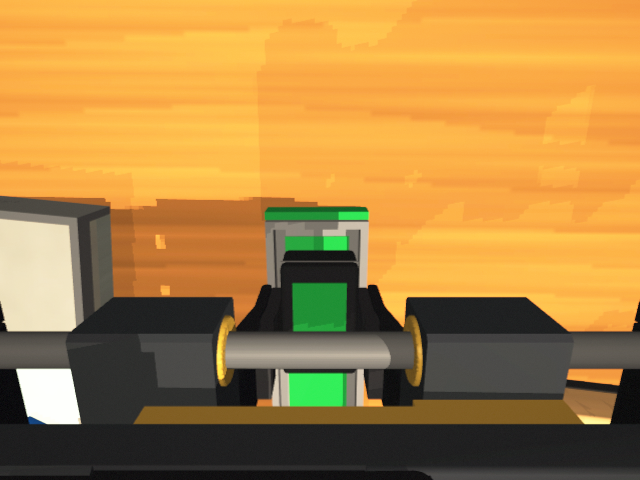

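Call:
send_rows([
  [0, 0, 0.06, 0, 0, 0],
  [0, 0, 0.12, 0, 0, 0],
  [0, 0, 0.127, 0, 0, 0],
  [0, 0, 0.127, 0, 0, 0],
  [0, 0, 0.127, 0, 0, 0],
])

```text
time_s: 3.9
position: [0.4464, 0.2932, 0.0194]
tcp_rot: [[-1.0, -0.009, 0.003], [-0.009, 1.0, 0.001], [-0.003, 0.001, -1.0]]
force: [0.2, 0.3, -0.6]
opening: 0.362
grasp_force: 30.0
```

Call:
send_rows([
  [0, 0, 0, 0, 0, 0],
  [0, 0, 0, 0, 0, 0],
  [0, 0, 0, 0, 0, 0],
  [0, 0, -0.17, 0, 0, 0],
  [0, 0, -0.34, 0, 0, 0],
  [0, -0.2, -0.34, 0, 0, 0],
  [0, -0.4, -0.34, 0, 0, 0],
  [0, -0.6, -0.34, 0, 0, 0],
  [0, -0.8, -0.34, 0, 0, 0],
  [0, -1, -0.34, 0, 0, 0],
  [0, -1, -0.34, 0, 0, 0],
], grip=0.6)

```text
time_s: 5.0
position: [0.4489, 0.0374, 0.1027]
tcp_rot: [[-1.0, -0.001, 0.002], [-0.001, 1.0, -0.001], [-0.002, -0.001, -1.0]]
force: [-0.0, 0.6, -0.4]
opening: 0.6
grasp_force: 0.0
```

```bash
cat > look.py <<'E'
from h import *
np.set_printoptions(precision=4,suppress=True)
p,d=snap('top');c=cam('top')
for k in 'gr':
    for b in blobs(p,k,.044,c,30): 
        if b[2]<32 or abs(b[1][1])<.15: print(k,b[1],round(b[4-1],1),round(b[4],1),round(b[2]))
E
python3 look.py; python3 -c "
from h import *
print(pose())
plan((.4418,-.0869,.085,183),(.4418,-.0869,.032,183))"
```

```text
g [ 0.4419 -0.0865] 23.4 6.0 37
g [ 0.5897 -0.1049] 20.8 -2.2 36
[[-9.99996870e-01 -2.43622312e-03  5.70530857e-04  4.48167584e-01]
 [-2.43629922e-03  9.99997023e-01 -1.32724665e-04  3.99798943e-02]
 [-5.70205812e-04 -1.34114233e-04 -9.99999828e-01  1.02669553e-01]
 [ 0.00000000e+00  0.00000000e+00  0.00000000e+00  1.00000000e+00]]
3 x [0.027, -0.507, 0.071, 0.0, 0.0, -0.032] 
2 x [0.027, -0.507, 0.283, 0.0, 0.0, -0.032]
```

Call:
send_rows([
  [0.027, -0.18, 0.07, 0, 0, -0.065],
  [0.027, -0.36, 0.07, 0, 0, -0.065],
  [0.027, -0.505, 0.07, 0, 0, -0.065],
  [0.027, -0.505, 0.07, 0, 0, -0.065],
  [0.027, -0.505, 0.18, 0, 0, -0.065],
  [0.027, -0.505, 0.283, 0, 0, -0.065],
  [0.027, -0.505, 0.283, 0, 0, -0.065],
  [0.027, -0.505, 0.283, 0, 0, -0.065],
], grip=0.6)

```text
time_s: 5.85
position: [0.4416, -0.0816, 0.0317]
tcp_rot: [[-0.994, -0.113, -0.002], [-0.113, 0.994, 0.001], [0.002, 0.001, -1.0]]
force: [-0.1, 0.0, 0.2]
opening: 0.603
grasp_force: 0.0
```

Call:
send_rows([
  [0, 0, 0, 0, 0, 0],
  [0, 0, 0, 0, 0, 0],
  [0, 0, 0, 0, 0, 0],
  [0, 0, 0, 0, 0, 0],
  [0, 0, 0, 0, 0, 0],
  [0, 0, -0.14, 0, 0, 0],
  [0, 0, -0.28, 0, 0, 0],
  [0, 0.2, -0.28, 0, 0, 0],
  [0, 0.4, -0.28, 0, 0, 0],
  [0, 0.6, -0.28, 0, 0, 0],
  [0, 0.8, -0.28, 0, 0, 0],
  [0, 0.8, -0.28, 0, 0, 0],
], grip=0)

```text
time_s: 7.05
position: [0.417, 0.1206, 0.1019]
tcp_rot: [[-0.993, -0.12, -0.002], [-0.12, 0.993, 0.001], [0.002, 0.001, -1.0]]
force: [0.4, -0.7, 0.1]
opening: 0.368
grasp_force: 30.0
```

```bash
python3 look.py; python3 -c "
from h import *
print(pose())
plan((.512,.2928,.1,180.5),(.512,.2928,.05,180.5),(.512,.2928,.018,180.5))"
```

```text
g [0.4502 0.2958] 11.2 2.7 29
g [ 0.5897 -0.1049] 20.8 -2.2 36
r [0.4495 0.0047] 13.3 88.9 18
[[-9.92966934e-01 -1.18387158e-01 -1.07225475e-03  4.18137692e-01]
 [-1.18387262e-01  9.92967499e-01  3.38436337e-05  1.18280721e-01]
 [ 1.06070747e-03  1.60546914e-04 -9.99999425e-01  1.01858959e-01]
 [ 0.00000000e+00  0.00000000e+00  0.00000000e+00  1.00000000e+00]]
5 x [-0.455, 0.649, 0.007, 0.0, -0.001, 0.07] 
2 x [-0.456, 0.649, 0.207, 0.0, -0.001, 0.07] 
1 x [-0.456, 0.649, 0.335, 0.0, -0.001, 0.07]
```

Call:
send_rows([
  [-0.15, 0.16, 0, 0, 0, 0.07],
  [-0.3, 0.32, 0, 0, 0, 0.07],
  [-0.455, 0.48, 0, 0, 0, 0.07],
  [-0.455, 0.649, 0, 0, 0, 0.07],
  [-0.455, 0.649, 0, 0, 0, 0.07],
  [-0.455, 0.649, 0.1, 0, 0, 0.07],
  [-0.455, 0.649, 0.2, 0, 0, 0.07],
  [-0.455, 0.649, 0.27, 0, 0, 0.07],
  [-0.455, 0.649, 0.31, 0, 0, 0.07],
  [-0.455, 0.649, 0.333, 0, 0, 0.07],
  [-0.455, 0.649, 0.333, 0, 0, 0.07],
  [-0.455, 0.649, 0.333, 0, 0, 0.07],
])

```text
time_s: 8.3
position: [0.5154, 0.289, 0.0192]
tcp_rot: [[-1.0, -0.001, 0.001], [-0.001, 1.0, 0.0], [-0.001, 0.0, -1.0]]
force: [-0.3, 0.7, -1.0]
opening: 0.364
grasp_force: 30.0
```

Call:
send_rows([
  [0, 0, 0, 0, 0, 0],
  [0, 0, 0, 0, 0, 0],
  [0, 0, 0, 0, 0, 0],
  [0, 0, -0.17, 0, 0, 0],
  [0, 0, -0.34, 0, 0, 0],
  [-0.1, -0.2, -0.34, 0, 0, 0],
  [-0.2, -0.4, -0.34, 0, 0, 0],
  [-0.3, -0.6, -0.34, 0, 0, 0],
  [-0.3, -0.8, -0.34, 0, 0, 0],
  [-0.3, -1, -0.34, 0, 0, 0],
  [-0.3, -1, -0.34, 0, 0, 0],
], grip=0.6)

```text
time_s: 9.4
position: [0.5908, 0.035, 0.1039]
tcp_rot: [[-1.0, 0.003, 0.001], [0.003, 1.0, -0.001], [-0.001, -0.001, -1.0]]
force: [0.5, 0.6, -0.9]
opening: 0.6
grasp_force: 0.0
```

```bash
python3 look.py; python3 -c "
from h import *
print(pose()[:3,3])
plan((.5897,-.1049,.085,177.5),(.5897,-.1049,.032,177.5))"
```

```text
g [ 0.5897 -0.1049] 20.8 -2.2 36
[0.59081763 0.03447234 0.10383582]
3 x [0.003, -0.557, 0.076, -0.001, 0.001, 0.026] 
2 x [0.003, -0.557, 0.288, -0.001, 0.001, 0.026]
```

Call:
send_rows([
  [0, -0.19, 0.07, 0, 0, 0.026],
  [0, -0.38, 0.07, 0, 0, 0.026],
  [0, -0.557, 0.07, 0, 0, 0.026],
  [0, -0.557, 0.07, 0, 0, 0.026],
  [0, -0.557, 0.18, 0, 0, 0.026],
  [0, -0.557, 0.288, 0, 0, 0.026],
  [0, -0.557, 0.288, 0, 0, 0.026],
  [0, -0.557, 0.288, 0, 0, 0.026],
], grip=0.6)

```text
time_s: 10.25
position: [0.5901, -0.0981, 0.0315]
tcp_rot: [[-0.999, 0.038, -0.001], [0.038, 0.999, 0.001], [0.001, 0.001, -1.0]]
force: [0.9, 0.7, -0.4]
opening: 0.6
grasp_force: 0.0
```

Call:
send_rows([
  [0, 0, 0, 0, 0, 0],
  [0, 0, 0, 0, 0, 0],
  [0, 0, 0, 0, 0, 0],
  [0, 0, 0, 0, 0, 0],
  [0, 0, 0, 0, 0, 0],
  [0, 0, -0.14, 0, 0, 0],
  [0, 0, -0.28, 0, 0, 0],
  [0, 0.2, -0.28, 0, 0, 0],
  [0, 0.4, -0.28, 0, 0, 0],
  [0, 0.6, -0.28, 0, 0, 0],
  [0, 0.6, -0.28, 0, 0, 0],
  [0, 0.6, -0.28, 0, 0, 0],
], grip=0)

```text
time_s: 11.45
position: [0.5957, 0.0515, 0.1013]
tcp_rot: [[-0.999, 0.036, -0.001], [0.036, 0.999, -0.0], [0.001, -0.0, -1.0]]
force: [0.9, -0.7, -0.6]
opening: 0.365
grasp_force: 30.0
```

```bash
python3 look.py; python3 -c "
from h import *
print(pose()[:3,3])
plan((.578,.285,.1,180.5),(.578,.2928,.1,180.5),(.578,.2928,.018,180.5))"
```

```text
[0.59592801 0.0502006  0.10129845]
5 x [0.107, 0.936, 0.005, 0.0, 0.0, -0.03] 
1 x [0.109, 0.967, 0.005, 0.0, 0.0, -0.03] 
2 x [0.108, 0.967, 0.333, 0.0, 0.0, -0.03]
```

Call:
send_rows([
  [0.03, 0.19, 0, 0, 0, -0.03],
  [0.06, 0.38, 0, 0, 0, -0.03],
  [0.1, 0.57, 0, 0, 0, -0.03],
  [0.107, 0.76, 0, 0, 0, -0.03],
  [0.107, 0.967, 0, 0, 0, -0.03],
  [0.107, 0.967, 0, 0, 0, -0.03],
  [0.107, 0.967, 0.15, 0, 0, -0.03],
  [0.107, 0.967, 0.25, 0, 0, -0.03],
  [0.107, 0.967, 0.3, 0, 0, -0.03],
  [0.107, 0.967, 0.333, 0, 0, -0.03],
  [0.107, 0.967, 0.333, 0, 0, -0.03],
  [0.107, 0.967, 0.333, 0, 0, -0.03],
])

```text
time_s: 12.7
position: [0.5801, 0.2922, 0.0191]
tcp_rot: [[-1.0, -0.007, 0.002], [-0.007, 1.0, 0.0], [-0.002, 0.0, -1.0]]
force: [0.8, 0.1, -0.2]
opening: 0.364
grasp_force: 30.0
```

Call:
send_rows([
  [0, 0, 0, 0, 0, 0],
  [0, 0, 0, 0, 0, 0],
  [0, 0, 0, 0, 0, 0],
  [0, 0, -0.17, 0, 0, 0],
  [0, 0, -0.36, 0, 0, 0],
  [0.1, -0.1, -0.36, 0, 0, 0],
  [0.2, -0.2, -0.36, 0, 0, 0],
  [0.3, -0.3, -0.36, 0, 0, 0],
  [0.4, -0.4, -0.36, 0, 0, 0],
  [0.48, -0.4, -0.36, 0, 0, 0],
  [0.48, -0.4, -0.36, 0, 0, 0],
  [0.48, -0.4, -0.36, 0, 0, 0],
], grip=0.6)

```text
time_s: 13.9
position: [0.4611, 0.1922, 0.1089]
tcp_rot: [[-1.0, -0.008, 0.003], [-0.008, 1.0, 0.0], [-0.003, 0.0, -1.0]]
force: [0.3, 0.1, 1.0]
opening: 0.602
grasp_force: 0.0
```

```bash
python3 look.py; python3 -c "
from h import *
print(pose()[:3,3])
snap('top','top1');snap('scene','scene1')
plan((.6066,.1036,.1,180),(.6066,.1036,.032,180))"
```

```text
g [0.58   0.2898] 23.3 -1.1 28
r [0.4595 0.0056] 20.1 -1.2 33
[0.46190012 0.19234215 0.10883164]
4 x [-0.576, -0.36, 0.036, 0.0, 0.002, 0.005] 
2 x [-0.575, -0.36, 0.308, 0.0, 0.002, 0.005]
```

View pics/top1.png

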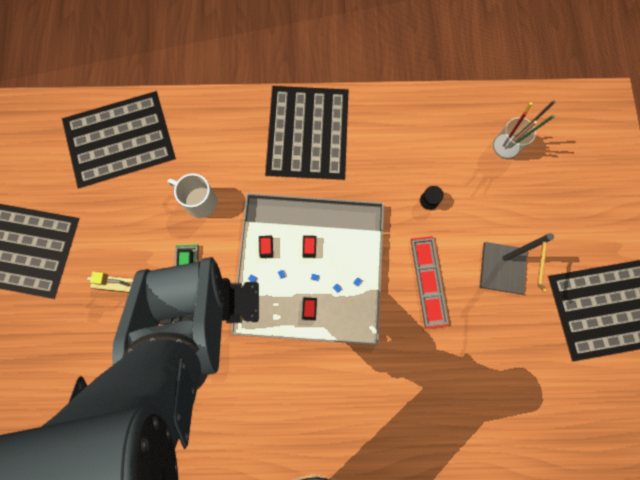

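Call:
send_rows([
  [0, -0.19, 0, 0, 0, 0.03],
  [0, -0.38, 0, 0, 0, 0.03],
  [0.008, -0.57, 0.05, 0, 0, 0.03],
  [0.008, -0.75, 0.1, 0, 0, 0.03],
  [0.008, -0.752, 0.1, 0, 0, 0.03],
  [0.008, -0.752, 0.2, 0, 0, 0.03],
  [0.008, -0.752, 0.308, 0, 0, 0.03],
  [0.008, -0.752, 0.308, 0, 0, 0.03],
  [0.008, -0.752, 0.308, 0, 0, 0.03],
], grip=0.6)

```text
time_s: 14.95
position: [0.4596, 0.0044, 0.0312]
tcp_rot: [[-0.999, 0.038, -0.001], [0.038, 0.999, 0.0], [0.001, 0.0, -1.0]]
force: [-0.1, -0.1, -0.5]
opening: 0.598
grasp_force: 0.0
```

Call:
send_rows([
  [0, 0, 0, 0, 0, 0],
  [0, 0, 0, 0, 0, 0],
  [0, 0, 0, 0, 0, 0],
  [0, 0, 0, 0, 0, 0],
  [0, 0, 0, 0, 0, 0],
  [0, 0, -0.14, 0, 0, 0],
  [0, 0, -0.28, 0, 0, 0],
  [0, -0.2, -0.28, 0, 0, 0],
  [0, -0.4, -0.28, 0, 0, 0],
  [0, -0.6, -0.28, 0, 0, 0],
  [0, -0.6, -0.28, 0, 0, 0],
  [0, -0.6, -0.28, 0, 0, 0],
], grip=0)

```text
time_s: 16.15
position: [0.4529, -0.1472, 0.1013]
tcp_rot: [[-0.999, 0.043, -0.0], [0.043, 0.999, 0.0], [0.0, 0.0, -1.0]]
force: [0.4, 0.2, -2.1]
opening: 0.363
grasp_force: 29.8
```

```bash
sed -i 's/,30)/,15)/' look.py; python3 look.py; python3 -c "
from h import *
print(pose()[:3,3])
plan((.4539,-.2821,.1,185.2),(.4539,-.2821,.018,185.2))"
```

```text
[ 0.45245484 -0.14575772  0.10112604]
3 x [-0.028, -0.545, 0.004, 0.001, -0.001, -0.084] 
2 x [-0.028, -0.545, 0.332, 0.001, -0.001, -0.084]
```

Call:
send_rows([
  [-0.01, -0.18, 0, 0, 0, -0.084],
  [-0.02, -0.36, 0, 0, 0, -0.084],
  [-0.028, -0.545, 0, 0, 0, -0.084],
  [-0.028, -0.545, 0, 0, 0, -0.084],
  [-0.028, -0.545, 0.15, 0, 0, -0.084],
  [-0.028, -0.545, 0.25, 0, 0, -0.084],
  [-0.028, -0.545, 0.3, 0, 0, -0.084],
  [-0.028, -0.545, 0.332, 0, 0, -0.084],
  [-0.028, -0.545, 0.332, 0, 0, -0.084],
  [-0.028, -0.545, 0.332, 0, 0, -0.084],
])

```text
time_s: 17.2
position: [0.4556, -0.2823, 0.0189]
tcp_rot: [[-0.996, -0.093, 0.001], [-0.093, 0.996, -0.001], [-0.001, -0.001, -1.0]]
force: [-0.1, -0.2, 0.1]
opening: 0.361
grasp_force: 29.8
```

Call:
send_rows([
  [0, 0, 0, 0, 0, 0],
  [0, 0, 0, 0, 0, 0],
  [0, 0, 0, 0, 0, 0],
  [0, 0, -0.17, 0, 0, 0],
  [0, 0, -0.36, 0, 0, 0],
  [0, 0.19, -0.36, 0, 0, 0.05],
  [-0.1, 0.38, -0.36, 0, 0, 0.05],
  [-0.2, 0.57, -0.36, 0, 0, 0.05],
  [-0.25, 0.75, -0.36, 0, 0, 0.05],
  [-0.25, 0.75, -0.36, 0, 0, 0.05],
  [-0.25, 0.75, -0.36, 0, 0, 0.05],
], grip=0.6)

```text
time_s: 18.3
position: [0.5, -0.0887, 0.1086]
tcp_rot: [[-1.0, -0.018, 0.0], [-0.018, 1.0, -0.0], [-0.0, -0.0, -1.0]]
force: [-0.8, -0.2, 0.0]
opening: 0.604
grasp_force: 0.0
```

```bash
python3 look.py; python3 -c "
from h import *
print(pose()[:3,3])
plan((.6047,.003,.1,179),(.6047,.003,.032,179))"
```

```text
r [ 0.4638 -0.2771] 13.4 88.8 20
[ 0.50007191 -0.09003587  0.10858018]
3 x [-0.424, 0.366, 0.034, 0.0, 0.0, 0.021] 
2 x [-0.424, 0.366, 0.306, 0.0, 0.0, 0.021]
```

```bash
cat > wl.py <<'E'
from h import *
np.set_printoptions(precision=4,suppress=True)
T=pose();p,d=snap('scene')
c=cam('scene')
for b in blobs(p,'r',.044,c,20): print('scene',b)
p,d=snap('wrist','wl')
c=cam('wrist',T)
for b in blobs(p,'r',.044,c,100): print('wrist',b)
E
python3 wl.py
```

```text
scene (array([249., 363.]), array([ 0.6433, -0.2837]), 54.63247299194336, 9.599064826965332, -84.81985759735107)
scene (array([236., 355.]), array([ 0.6086, -0.2876]), 46.65629577636719, 31.792993545532227, 5.470235347747803)
scene (array([213., 342.]), array([ 0.5459, -0.2938]), 46.19145965576172, 32.23761749267578, 6.5870137214660645)
scene (array([190., 322.]), array([ 0.4664, -0.2887]), 36.15432357788086, 22.480894088745117, 2.7032310962677)
scene (array([320., 273.]), array([0.603 , 0.0009]), 37.85102081298828, 24.112728118896484, -4.07037353515625)
scene (array([346., 250.]), array([0.6036, 0.1025]), 36.73763656616211, 23.35800552368164, 2.0222198963165283)
scene (array([ 6., 38.]), array([-1.4507,  0.3059]), 719.4549560546875, 80.39105224609375, -27.0965576171875)
scene (array([20., 28.]), array([-1.4711,  0.3622]), 687.8121337890625, 7.16094970703125, -21.13146209716797)
scene (array([261.,  22.]), array([-0.5926,  1.0795]), 567.61376953125, 93.90898895263672, -49.45354461669922)
wrist (array([ 50., 266.]), array([ 0.5074, -0.2504]), 42.712974548339844, 27.436199188232422, 5.406984806060791)
wrist (array([  9., 182.]), array([ 0.4548, -0.2666]), 34.370880126953125, 15.184030532836914, 2.8623623847961426)
wrist (array([ 26., 110.]), array([ 0.4174, -0.2485]), 28.799667358398438, 3.7437710762023926, -85.56134700775146)
```

Call:
send_rows([
  [-0.13, 0.12, 0.03, 0, 0, 0.021],
  [-0.27, 0.24, 0.03, 0, 0, 0.021],
  [-0.42, 0.362, 0.03, 0, 0, 0.021],
  [-0.42, 0.362, 0.03, 0, 0, 0.021],
  [-0.42, 0.362, 0.03, 0, 0, 0.021],
  [-0.42, 0.362, 0.15, 0, 0, 0.021],
  [-0.42, 0.362, 0.306, 0, 0, 0.021],
  [-0.42, 0.362, 0.306, 0, 0, 0.021],
  [-0.42, 0.362, 0.306, 0, 0, 0.021],
], grip=0.6)

```text
time_s: 19.35
position: [0.602, 0.0004, 0.0314]
tcp_rot: [[-1.0, 0.021, -0.003], [0.021, 1.0, 0.0], [0.003, 0.0, -1.0]]
force: [-0.0, -0.5, 1.1]
opening: 0.603
grasp_force: 0.0
```

Call:
send_rows([
  [0, 0, 0, 0, 0, 0],
  [0, 0, 0, 0, 0, 0],
  [0, 0, 0, 0, 0, 0],
  [0, 0, 0, 0, 0, 0],
  [0, 0, 0, 0, 0, 0],
  [0, 0, -0.14, 0, 0, 0],
  [0, 0, -0.28, 0, 0, 0],
  [0, -0.2, -0.28, 0, 0, 0],
  [0, -0.4, -0.28, 0, 0, 0],
  [0, -0.6, -0.28, 0, 0, 0],
  [0, -0.6, -0.28, 0, 0, 0],
  [0, -0.6, -0.28, 0, 0, 0],
], grip=0)

```text
time_s: 20.55
position: [0.6004, -0.1492, 0.1017]
tcp_rot: [[-1.0, 0.022, -0.0], [0.022, 1.0, 0.001], [0.0, 0.001, -1.0]]
force: [-0.5, 1.0, -1.2]
opening: 0.363
grasp_force: 29.9
```

```bash
python3 -c "
from h import *
print(pose()[:3,3])
plan((.5196,-.2761,.1,185.2),(.5196,-.2761,.018,185.2))"
```

```text
[ 0.60040443 -0.14917671  0.1016926 ]
4 x [0.312, -0.515, 0.007, 0.0, 0.0, -0.072] 
2 x [0.312, -0.515, 0.335, 0.0, 0.0, -0.072]
```

Call:
send_rows([
  [0.08, -0.13, 0, 0, 0, -0.072],
  [0.16, -0.26, 0, 0, 0, -0.072],
  [0.24, -0.39, 0, 0, 0, -0.072],
  [0.312, -0.515, 0, 0, 0, -0.072],
  [0.312, -0.515, 0, 0, 0, -0.072],
  [0.312, -0.515, 0.15, 0, 0, -0.072],
  [0.312, -0.515, 0.25, 0, 0, -0.072],
  [0.312, -0.515, 0.3, 0, 0, -0.072],
  [0.312, -0.515, 0.333, 0, 0, -0.072],
  [0.312, -0.515, 0.333, 0, 0, -0.072],
  [0.312, -0.515, 0.333, 0, 0, -0.072],
])

```text
time_s: 21.65
position: [0.5208, -0.2742, 0.0188]
tcp_rot: [[-0.995, -0.095, -0.0], [-0.095, 0.995, 0.0], [0.0, 0.0, -1.0]]
force: [0.1, -0.1, -0.1]
opening: 0.365
grasp_force: 29.7
```

Call:
send_rows([
  [0, 0, 0, 0, 0, 0],
  [0, 0, 0, 0, 0, 0],
  [0, 0, 0, 0, 0, 0],
  [0, 0, -0.17, 0, 0, 0],
  [0, 0, -0.36, 0, 0, 0],
  [0, 0.19, -0.36, 0, 0, 0.05],
  [-0.1, 0.38, -0.36, 0, 0, 0.05],
  [-0.15, 0.57, -0.36, 0, 0, 0.05],
  [-0.15, 0.76, -0.36, 0, 0, 0.05],
  [-0.15, 0.95, -0.36, 0, 0, 0.05],
  [-0.15, 0.95, -0.36, 0, 0, 0.05],
  [-0.15, 0.95, -0.36, 0, 0, 0.05],
], grip=0.6)

```text
time_s: 22.85
position: [0.5354, -0.0343, 0.1089]
tcp_rot: [[-1.0, -0.019, 0.001], [-0.019, 1.0, -0.001], [-0.001, -0.001, -1.0]]
force: [-0.4, -0.0, -0.1]
opening: 0.602
grasp_force: 0.0
```

```bash
python3 wl.py; python3 -c "
from h import *
print(pose()[:3,3])
plan((.605,.103,.1,180),(.605,.103,.032,180))"
```

```text
scene (array([249., 363.]), array([ 0.6433, -0.2837]), 54.672332763671875, 9.694963455200195, -84.5066032409668)
scene (array([236., 355.]), array([ 0.6082, -0.288 ]), 47.548362731933594, 31.840553283691406, 5.462337970733643)
scene (array([209., 346.]), array([ 0.5473, -0.3066]), 45.9625358581543, 6.2502641677856445, 5.994872093200684)
scene (array([213., 333.]), array([ 0.5294, -0.2798]), 36.344078063964844, 23.086294174194336, 5.056304931640625)
scene (array([190., 322.]), array([ 0.4663, -0.289 ]), 36.06821060180664, 22.336580276489258, 3.7218265533447266)
scene (array([346., 250.]), array([0.6036, 0.1025]), 36.737632751464844, 23.357995986938477, 2.0222434997558594)
scene (array([ 6., 38.]), array([-1.4507,  0.3059]), 719.4549560546875, 80.39105224609375, -27.0965576171875)
scene (array([20., 28.]), array([-1.4711,  0.3623]), 687.8112182617188, 7.603577136993408, -21.150497436523438)
scene (array([266.,  17.]), array([-0.6302,  1.1357]), 428.88409423828125, 63.87488555908203, -46.549198150634766)
wrist (array([  5., 307.]), array([ 0.568 , -0.2281]), 35.51811981201172, 7.512786865234375, 4.890554428100586)
[ 0.53613227 -0.03640957  0.10887984]
4 x [-0.284, 0.553, 0.035, -0.001, 0.001, 0.01] 
2 x [-0.283, 0.554, 0.307, -0.001, 0.001, 0.01]
```

Call:
send_rows([
  [-0.08, 0.14, 0.03, 0, 0, 0.01],
  [-0.16, 0.28, 0.03, 0, 0, 0.01],
  [-0.24, 0.42, 0.03, 0, 0, 0.01],
  [-0.284, 0.553, 0.03, 0, 0, 0.01],
  [-0.284, 0.553, 0.03, 0, 0, 0.01],
  [-0.284, 0.553, 0.15, 0, 0, 0.01],
  [-0.284, 0.553, 0.307, 0, 0, 0.01],
  [-0.284, 0.553, 0.307, 0, 0, 0.01],
  [-0.284, 0.553, 0.307, 0, 0, 0.01],
], grip=0.6)

```text
time_s: 23.85
position: [0.6039, 0.1023, 0.0314]
tcp_rot: [[-1.0, 0.002, -0.002], [0.002, 1.0, -0.0], [0.002, -0.0, -1.0]]
force: [0.1, 0.3, -0.4]
opening: 0.603
grasp_force: 0.0
```

Call:
send_rows([
  [0, 0, 0, 0, 0, 0],
  [0, 0, 0, 0, 0, 0],
  [0, 0, 0, 0, 0, 0],
  [0, 0, 0, 0, 0, 0],
  [0, 0, 0, 0, 0, 0],
  [0, 0, -0.14, 0, 0, 0],
  [0, 0, -0.28, 0, 0, 0],
  [0, -0.2, -0.28, 0, 0, 0],
  [0, -0.4, -0.28, 0, 0, 0],
  [0, -0.6, -0.28, 0, 0, 0],
  [0, -0.8, -0.28, 0, 0, 0],
  [0, -0.8, -0.28, 0, 0, 0],
], grip=0)

```text
time_s: 25.05
position: [0.6053, -0.1028, 0.1022]
tcp_rot: [[-1.0, 0.006, 0.003], [0.006, 1.0, -0.003], [-0.003, -0.003, -1.0]]
force: [0.4, 0.3, -0.2]
opening: 0.364
grasp_force: 30.0
```

Call:
send_rows([
  [0, -0.1, 0, 0, 0, 0],
  [0, -0.2, 0, 0, 0, 0],
  [0, -0.2, 0, 0, 0, 0],
  [0, -0.2, 0, 0, 0, 0],
])

```text
time_s: 25.45
position: [0.6038, -0.1454, 0.1016]
tcp_rot: [[-1.0, 0.001, -0.001], [0.001, 1.0, 0.001], [0.001, 0.001, -1.0]]
force: [0.7, 0.7, -1.0]
opening: 0.364
grasp_force: 30.0
```

```bash
python3 -c "
from h import *
print(pose()[:3,3])
plan((.5853,-.2701,.1,185.2),(.5853,-.2701,.018,185.2))"
```

```text
[ 0.6038114  -0.14542483  0.10163978]
3 x [0.074, -0.499, 0.006, 0.001, 0.0, -0.058] 
2 x [0.073, -0.499, 0.334, 0.001, 0.0, -0.058]
```

Call:
send_rows([
  [0.03, -0.17, 0, 0, 0, -0.058],
  [0.06, -0.34, 0, 0, 0, -0.058],
  [0.073, -0.499, 0, 0, 0, -0.058],
  [0.073, -0.499, 0, 0, 0, -0.058],
  [0.073, -0.499, 0.15, 0, 0, -0.058],
  [0.073, -0.499, 0.25, 0, 0, -0.058],
  [0.073, -0.499, 0.3, 0, 0, -0.058],
  [0.073, -0.499, 0.332, 0, 0, -0.058],
  [0.073, -0.499, 0.332, 0, 0, -0.058],
  [0.073, -0.499, 0.332, 0, 0, -0.058],
])

```text
time_s: 26.45
position: [0.5868, -0.2705, 0.0197]
tcp_rot: [[-0.996, -0.092, 0.001], [-0.092, 0.996, -0.001], [-0.001, -0.001, -1.0]]
force: [0.2, 0.1, 0.0]
opening: 0.366
grasp_force: 30.0
```

Call:
send_rows([
  [0, 0, 0, 0, 0, 0],
  [0, 0, 0, 0, 0, 0],
  [0, 0, 0, 0, 0, 0],
  [0, 0, -0.17, 0, 0, 0],
  [0, 0, -0.36, 0, 0, 0],
  [0.1, 0.15, -0.5, 0, 0, 0.1],
  [0.2, 0.3, -0.6, 0, 0, 0.1],
  [0.3, 0.45, -0.7, 0, 0, 0.1],
  [0.3, 0.6, -0.75, 0, 0, 0.1],
  [0.3, 0.8, -0.75, 0, 0, 0.1],
  [0.3, 1, -0.75, 0, 0, 0.1],
  [0.3, 1, -0.75, 0, 0, 0.1],
], grip=0.7)

```text
time_s: 27.65
position: [0.4859, -0.0231, 0.2068]
tcp_rot: [[-0.998, 0.06, -0.002], [0.06, 0.998, 0.002], [0.002, 0.002, -1.0]]
force: [0.2, -0.9, -0.9]
opening: 0.7
grasp_force: 0.0
```

Call:
send_rows([
  [0.05, 0.17, 0, 0, 0, 0],
  [0.1, 0.34, 0, 0, 0, 0],
  [0.15, 0.51, 0, 0, 0, 0],
  [0.15, 0.68, 0, 0, 0, 0],
  [0.15, 0.85, 0, 0, 0, 0],
  [0.15, 1, 0, 0, 0, 0],
  [0.15, 1, 0, 0, 0, 0],
  [0.15, 1, 0, 0, 0, 0],
])

```text
time_s: 28.45
position: [0.4677, 0.2234, 0.2063]
tcp_rot: [[-0.998, 0.064, 0.0], [0.064, 0.998, -0.001], [-0.0, -0.001, -1.0]]
force: [-0.1, -0.3, -0.1]
opening: 0.7
grasp_force: 0.0
```

```bash
python3 - <<'E'
from h import *
np.set_printoptions(precision=4,suppress=True)
print(pose()[:3,3])
p,d=snap('top','top2');snap('scene','scene2');c=cam('top')
for k,z in(('b',.026),('y',.131),('g',.028),('r',.028)):
    for b in blobs(p,k,z,c,10): print(k,*b)
E
```

```text
[0.4677 0.2234 0.2063]
b [337. 288.] [ 0.5068 -0.0599] 14.568422317504883 9.81761360168457 43.49781036376953
b [357. 281.] [ 0.5209 -0.1076] 13.231500625610352 11.32953929901123 -46.6807975769043
b [252. 278.] [0.5332 0.135 ] 14.708427429199219 10.252252578735352 62.53124237060547
b [315. 277.] [ 0.5338 -0.0104] 13.87766170501709 11.628399848937988 88.85401916503906
b [281. 274.] [0.5422 0.0674] 15.733160018920898 10.301910400390625 25.919429779052734
g [191. 321.] [0.4381 0.2726] 26.724220275878906 2.257673501968384 2.2683799266815186
g [186. 259.] [0.5795 0.2899] 36.301048278808594 16.30029296875 2.32391619682312
```

View pics/scene2.png

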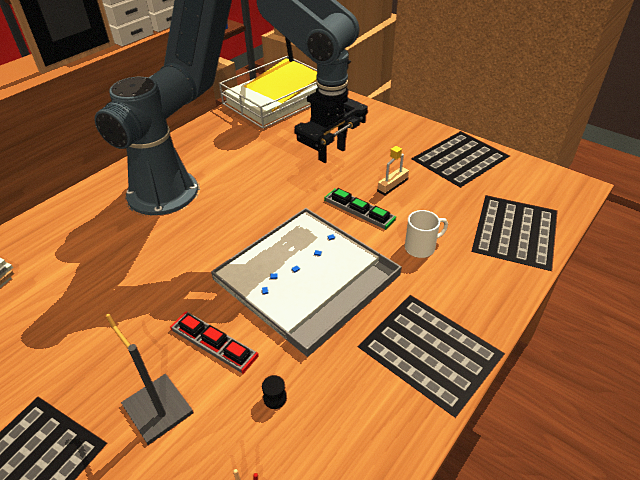

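The scene view shows all six boxes flat in nests of the right colour, with green at (360,205) and red at (213,338). The scraper's knob is at (396,152). Next I grasp it.

```bash
python3 - <<'E'
from h import *
p,d=snap('scene');c=cam('scene');print([b[:4] for b in blobs(p,'y',.131,c,20)])
P=cloud(d,c)[135:200,370:420].reshape(-1,3);P=P[P[:,2]>.108];print(len(P),P[:,2].max(),rect(P))
plan((.525,.447,.2,173.1),(.525,.447,.107,173.1))
E
```

```text
[(array([396., 148.]), array([0.52571973, 0.44613806]), 22.649110794067383, 21.666540145874023), (array([287.,  97.]), array([0.07774724, 0.48659772]), 82.13739013671875, 19.010568618774414), (array([282.,  81.]), array([-0.00526112,  0.57487769]), 251.23867797851562, 164.11199951171875), (array([277.,  64.]), array([-0.10999498,  0.64298627]), 121.9935073852539, 17.331769943237305)]
122 0.9632783189081989 (array([ 0.82362372, -0.10062195]), 1278.0347900390625, 31.179353713989258, -61.40056228637695)
5 x [-0.168, 0.914, 0.024, 0.0, 0.0, 0.034] 
2 x [-0.168, 0.914, 0.396, 0.0, 0.0, 0.034]
```

Call:
send_rows([
  [-0.03, 0.18, 0.024, 0, 0, 0.034],
  [-0.06, 0.36, 0.024, 0, 0, 0.034],
  [-0.1, 0.54, 0.024, 0, 0, 0.034],
  [-0.14, 0.72, 0.024, 0, 0, 0.034],
  [-0.168, 0.914, 0.024, 0, 0, 0.034],
  [-0.168, 0.914, 0.024, 0, 0, 0.034],
  [-0.168, 0.914, 0.2, 0, 0, 0.034],
  [-0.168, 0.914, 0.33, 0, 0, 0.034],
  [-0.168, 0.914, 0.36, 0, 0, 0.034],
  [-0.168, 0.914, 0.396, 0, 0, 0.034],
  [-0.168, 0.914, 0.396, 0, 0, 0.034],
  [-0.168, 0.914, 0.396, 0, 0, 0.034],
], grip=0.6)

```text
time_s: 29.8
position: [0.5258, 0.4486, 0.109]
tcp_rot: [[-0.993, 0.12, 0.003], [0.12, 0.993, 0.001], [-0.002, 0.002, -1.0]]
force: [-1.1, 0.1, -0.2]
opening: 0.599
grasp_force: 0.0
```

```bash
python3 - <<'E'
from h import *
print(pose());snap('wrist','w3')
E
```

```text
[[-0.99279983  0.11975887  0.00251064  0.52576496]
 [ 0.11976278  0.99280145  0.00146938  0.44864281]
 [-0.00231659  0.00175948 -0.99999577  0.10900815]
 [ 0.          0.          0.          1.        ]]
```

View pics/w3.png

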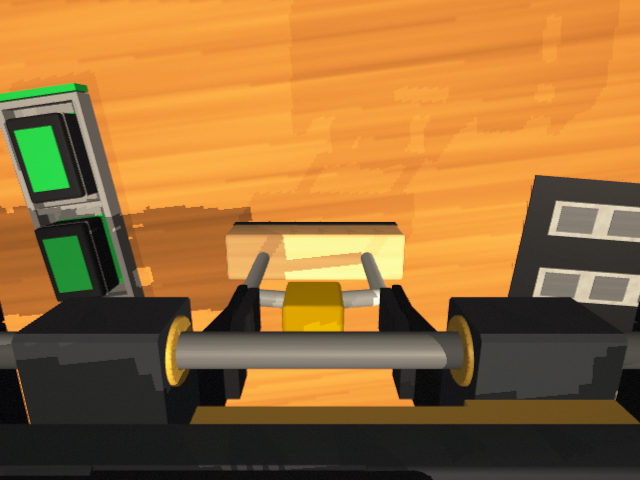

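Call:
send_rows([
  [0, 0, 0, 0, 0, 0],
  [0, 0, 0, 0, 0, 0],
  [0, 0, 0, 0, 0, 0],
  [0, 0, 0, 0, 0, 0],
  [0, 0, 0, 0, 0, 0],
  [0, 0, 0, 0, 0, 0],
  [0, 0, 0, 0, 0, 0],
  [0, 0, -0.1, 0, 0, 0],
  [0, 0, -0.2, 0, 0, 0],
  [0, 0, -0.34, 0, 0, 0],
  [0, 0, -0.34, 0, 0, 0],
  [0, 0, -0.34, 0, 0, 0],
], grip=0)

```text
time_s: 31.05
position: [0.5244, 0.4488, 0.1922]
tcp_rot: [[-0.993, 0.119, 0.0], [0.119, 0.993, 0.001], [-0.0, 0.001, -1.0]]
force: [-0.4, -0.7, -2.2]
opening: 0.277
grasp_force: 29.9
```

```bash
python3 - <<'E'
from h import *
print(readout.read_state()['force'],readout.read_state()['moment'])
print(pose());p,d=snap('wrist','w4');snap('scene','s4')
# lightbox frame
a=np.radians(-5.26);o=np.array([.5254,.0057]);ex=np.array([np.cos(a),np.sin(a)]);ey=np.array([-ex[1],ex[0]])
for b in [(.5068,-.0599),(.5209,-.1076),(.5332,.135),(.5338,-.0104),(.5422,.0674)]:
    r=np.array(b)-o;print('local',r@ex,r@ey)
for l in [(-.06,.1),(.132,.1),(-.06,0),(.132,0),(-.06,-.1),(.132,-.1)]: print(l,o+l[0]*ex+l[1]*ey)
plan((.48,.24,.2,174.7))
E
```

```text
[-0.42812696 -0.72526645 -2.15682874] [-0.01915731  0.02847662  0.01594018]
[[-9.92895975e-01  1.18984782e-01  4.53257734e-04  5.24391351e-01]
 [ 1.18985100e-01  9.92895753e-01  7.54935665e-04  4.48824289e-01]
 [-3.60211823e-04  8.03503500e-04 -9.99999612e-01  1.92232321e-01]
 [ 0.00000000e+00  0.00000000e+00  0.00000000e+00  1.00000000e+00]]
local -0.0125077669061073 -0.06702891739408064
local 0.005905774620559425 -0.11323542655075378
local -0.004086477799015695 0.12947057850800756
local 0.009840601345900432 -0.015262128460705073
local 0.011072880940116357 0.06298032476643804
(-0.06, 0.1) [0.47482021 0.11077942]
(0.132, 0.1) [0.66601168 0.09317774]
(-0.06, 0) [0.46565266 0.01120053]
(0.132, 0) [ 0.65684414 -0.00640116]
(-0.06, -0.1) [ 0.45648512 -0.08837837]
(0.132, -0.1) [ 0.6476766  -0.10598005]
5 x [0.072, -0.846, -0.038, -0.002, -0.002, -0.017]
```

View pics/s4.png

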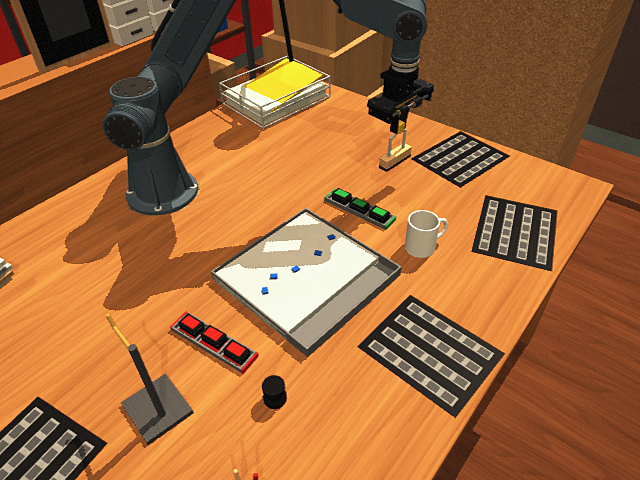

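Call:
send_rows([
  [0.02, -0.16, -0.03, 0, 0, -0.017],
  [0.04, -0.32, -0.03, 0, 0, -0.017],
  [0.06, -0.48, -0.03, 0, 0, -0.017],
  [0.07, -0.64, -0.03, 0, 0, -0.017],
  [0.072, -0.8, -0.03, 0, 0, -0.017],
  [0.072, -0.9, -0.03, 0, 0, -0.017],
  [0.072, -0.9, -0.03, 0, 0, -0.017],
  [0.072, -0.9, -0.03, 0, 0, -0.017],
])

```text
time_s: 31.95
position: [0.4793, 0.2269, 0.1986]
tcp_rot: [[-0.996, 0.094, -0.002], [0.094, 0.996, 0.0], [0.002, -0.0, -1.0]]
force: [1.2, 0.2, -2.5]
opening: 0.274
grasp_force: 30.0
```

```bash
cat >> h.py <<'E'
_a=np.radians(-5.26);_o=np.array([.5254,.0057]);_ex=np.array([np.cos(_a),np.sin(_a)]);_ey=np.array([-_ex[1],_ex[0]])
def L(x,y): return tuple(_o+x*_ex+y*_ey)
E
python3 - <<'E'
from h import *
print(pose()[:3,3])
plan(L(-.06,.096)+(.195,174.74),L(-.06,.096)+(.1305,174.74))
E
```

```text
[0.47925802 0.22691167 0.19862289]
3 x [-0.026, -0.48, 0.014, 0.0, -0.001, -0.002] 
2 x [-0.027, -0.48, 0.272, 0.0, -0.001, -0.002]
```

Call:
send_rows([
  [-0.01, -0.15, 0.01, 0, 0, 0],
  [-0.02, -0.3, 0.01, 0, 0, 0],
  [-0.026, -0.4, 0.01, 0, 0, 0],
  [-0.026, -0.48, 0.01, 0, 0, 0],
  [-0.026, -0.48, 0.01, 0, 0, 0],
  [-0.026, -0.48, 0.1, 0, 0, 0],
  [-0.026, -0.48, 0.18, 0, 0, 0],
  [-0.026, -0.48, 0.23, 0, 0, 0],
  [-0.026, -0.48, 0.25, 0, 0, 0],
  [-0.026, -0.48, 0.265, 0, 0, 0],
  [-0.026, -0.48, 0.265, 0, 0, 0],
  [-0.026, -0.48, 0.265, 0, 0, 0],
])

```text
time_s: 33.15
position: [0.4758, 0.1076, 0.134]
tcp_rot: [[-0.996, 0.092, 0.001], [0.092, 0.996, 0.0], [-0.001, 0.0, -1.0]]
force: [0.2, 0.0, -2.9]
opening: 0.271
grasp_force: 30.0
```

```bash
python3 - <<'E'
from h import *
print(pose());snap('wrist','w5');print(readout.read_state()['force'])
plan(L(-.06,.096)+(.1305,174.74),L(.135,.096)+(.1305,174.74))
E
```

```text
[[-9.95756552e-01  9.20180455e-02  1.25260613e-03  4.75764295e-01]
 [ 9.20182268e-02  9.95757319e-01  8.77553949e-05  1.07606696e-01]
 [-1.23921664e-03  2.02645604e-04 -9.99999212e-01  1.33983456e-01]
 [ 0.00000000e+00  0.00000000e+00  0.00000000e+00  1.00000000e+00]]
[-0.6638232  -0.0849744  -3.34310525]
1 x [0.005, -0.003, 0.014, 0.0, 0.001, 0.0] 
5 x [-0.775, -0.003, 0.016, 0.0, 0.001, 0.0]
```

View pics/w5.png

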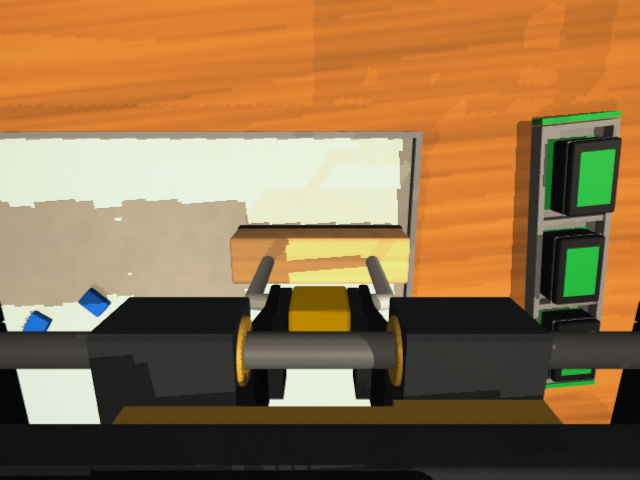

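Call:
send_rows([
  [0, 0, 0.015, 0, 0, 0],
  [-0.06, 0, 0.015, 0, 0, 0],
  [-0.13, 0, 0.015, 0, 0, 0],
  [-0.2, 0, 0.015, 0, 0, 0],
  [-0.27, 0, 0.015, 0, 0, 0],
  [-0.34, 0, 0.015, 0, 0, 0],
  [-0.41, 0, 0.015, 0, 0, 0],
  [-0.48, 0, 0.015, 0, 0, 0],
  [-0.55, 0, 0.015, 0, 0, 0],
  [-0.62, 0, 0.015, 0, 0, 0],
  [-0.67, 0, 0.015, 0, 0, 0],
  [-0.72, 0, 0.015, 0, 0, 0],
])

```text
time_s: 34.4
position: [0.6548, 0.0904, 0.1295]
tcp_rot: [[-0.996, 0.093, -0.0], [0.093, 0.996, 0.0], [0.0, 0.0, -1.0]]
force: [-0.2, 0.1, -2.3]
opening: 0.27
grasp_force: 30.0
```

Call:
send_rows([
  [-0.03, 0, 0, 0, 0, 0],
  [-0.065, 0, 0, 0, 0, 0],
  [-0.065, 0, 0, 0, 0, 0],
  [-0.065, 0, 0, 0, 0, 0],
])

```text
time_s: 34.8
position: [0.6701, 0.0891, 0.1296]
tcp_rot: [[-0.996, 0.093, -0.001], [0.093, 0.996, 0.0], [0.001, -0.0, -1.0]]
force: [-0.5, 0.1, -2.7]
opening: 0.273
grasp_force: 30.0
```

```bash
python3 - <<'E'
from h import *
print(pose()[:3,3],(pose()[:2,3]-_o)@np.c_[_ex,_ey]);print(readout.read_state()['force'])
p,d=snap('scene');c=cam('scene');o=[]
for b in blobs(p,'b',.026,c,10):
    l=(b[1]-_o)@np.c_[_ex,_ey]
    if abs(l).max()<.25:print(b[0],l,b[2:4])
plan(L(.12,.096)+(.2,174.74),L(-.065,-.09)+(.2,174.74))
E
```

```text
Traceback (most recent call last):
NameError: name '_o' is not defined. Did you mean: 'Ro'?
```

```bash
cat > sw.py <<'E'
import h
from h import *
M=np.c_[h._ex,h._ey];np.set_printoptions(precision=4,suppress=True)
def status():
    print(pose()[:3,3],'local',(pose()[:2,3]-h._o)@M,readout.read_state()['force'])
    for cn in('scene','top'):
        p,d=snap(cn,'sw_'+cn);c=cam(cn);W=cloud(d,c)
        for b in blobs(p,'b',.026,c,6):
            l=(b[1]-h._o)@M
            if abs(l).max()<.25:
                u=b[0].astype(int);print(cn,u,l,W[u[1],u[0]])
E
python3 - <<'E'
from sw import *
status()
plan(L(.12,.096)+(.2,174.74),L(-.065,-.09)+(.2,174.74))
E
```

```text
[0.6701 0.0891 0.1296] local [0.1364 0.0963] [-0.4694  0.0752 -2.7049]
scene [265 290] [ 0.0074 -0.1162] [ 0.5214 -0.1085  0.0237]
scene [359 287] [0.1668 0.0431] [0.6849 0.0479 0.0073]
scene [273 276] [-0.0108 -0.0717] [ 0.5074 -0.0646  0.0255]
scene [377 270] [0.1618 0.1168] [0.6905 0.117  0.0126]
scene [295 268] [ 0.011 -0.017] [ 0.5319 -0.0109  0.0246]
top [337 288] [-0.0125 -0.067 ] [ 0.5059 -0.0603  0.0288]
top [357 281] [ 0.0059 -0.1133] [ 0.5214 -0.107   0.0264]
top [315 277] [ 0.0089 -0.0145] [ 0.5328 -0.0104  0.0248]
2 x [0.065, -0.002, -0.281, 0.0, -0.001, 0.0] 
6 x [0.804, -0.746, -0.28, 0.0, -0.001, 0.0]
```

Call:
send_rows([
  [0.03, 0, -0.12, 0, 0, 0],
  [0.06, 0, -0.24, 0, 0, 0],
  [0.18, -0.12, -0.24, 0, 0, 0],
  [0.3, -0.24, -0.24, 0, 0, 0],
  [0.42, -0.36, -0.24, 0, 0, 0],
  [0.54, -0.48, -0.24, 0, 0, 0],
  [0.66, -0.6, -0.24, 0, 0, 0],
  [0.78, -0.72, -0.24, 0, 0, 0],
  [0.804, -0.746, -0.24, 0, 0, 0],
  [0.804, -0.746, -0.24, 0, 0, 0],
  [0.804, -0.746, -0.24, 0, 0, 0],
])

```text
time_s: 36.0
position: [0.4545, -0.078, 0.1903]
tcp_rot: [[-0.996, 0.093, 0.003], [0.093, 0.996, -0.0], [-0.003, -0.0, -1.0]]
force: [0.1, 0.9, -2.5]
opening: 0.273
grasp_force: 30.0
```

Call:
send_rows([
  [0, 0, 0.08, 0, 0, 0],
  [0, 0, 0.15, 0, 0, 0],
  [0, 0, 0.2, 0, 0, 0],
  [0, 0, 0.225, 0, 0, 0],
  [0, 0, 0.225, 0, 0, 0],
  [0, 0, 0.225, 0, 0, 0],
])

```text
time_s: 36.6
position: [0.4542, -0.0778, 0.1338]
tcp_rot: [[-0.996, 0.092, 0.001], [0.092, 0.996, -0.0], [-0.001, -0.0, -1.0]]
force: [0.0, 0.3, -2.5]
opening: 0.273
grasp_force: 30.0
```

```bash
python3 - <<'E'
from sw import *
status()
plan(L(-.065,-.09)+(.1297,174.74),L(.136,-.09)+(.1297,174.74))
E
```

```text
[ 0.4542 -0.0778  0.1338] local [-0.0633 -0.0897] [ 0.0145  0.2967 -2.4815]
scene [265 290] [ 0.0073 -0.1161] [ 0.5227 -0.1095  0.0256]
scene [359 287] [0.1668 0.0431] [0.6867 0.0452 0.011 ]
scene [274 276] [-0.0119 -0.0712] [ 0.5118 -0.0654  0.0292]
scene [377 270] [0.1618 0.1168] [0.6883 0.1207 0.0081]
scene [295 268] [ 0.011 -0.017] [ 0.5337 -0.0128  0.0274]
top [315 277] [ 0.0086 -0.0145] [ 0.5322 -0.0104  0.0293]
top [258 215] [0.1472 0.1307] [0.6893 0.1245 0.0068]
top [289 215] [0.1526 0.0558] [0.6874 0.0494 0.0084]
1 x [0.007, 0.0, 0.018, 0.0, 0.001, 0.0] 
5 x [-0.797, 0.0, 0.019, 0.0, 0.001, 0.0]
```

Call:
send_rows([
  [0, 0, 0.017, 0, 0, 0],
  [-0.06, 0, 0.017, 0, 0, 0],
  [-0.13, 0, 0.017, 0, 0, 0],
  [-0.2, 0, 0.017, 0, 0, 0],
  [-0.27, 0, 0.017, 0, 0, 0],
  [-0.34, 0, 0.017, 0, 0, 0],
  [-0.41, 0, 0.017, 0, 0, 0],
  [-0.48, 0, 0.017, 0, 0, 0],
  [-0.55, 0, 0.017, 0, 0, 0],
  [-0.62, 0, 0.017, 0, 0, 0],
  [-0.67, 0, 0.017, 0, 0, 0],
  [-0.72, 0, 0.017, 0, 0, 0],
])

```text
time_s: 37.9
position: [0.6328, -0.0947, 0.129]
tcp_rot: [[-0.996, 0.093, -0.0], [0.093, 0.996, 0.0], [0.0, 0.0, -1.0]]
force: [-0.8, -0.6, -2.7]
opening: 0.273
grasp_force: 30.0
```

Call:
send_rows([
  [-0.03, 0, 0, 0, 0, 0],
  [-0.075, 0, 0, 0, 0, 0],
  [-0.075, 0, 0, 0, 0, 0],
  [-0.075, 0, 0, 0, 0, 0],
])

```text
time_s: 38.3
position: [0.6503, -0.0963, 0.129]
tcp_rot: [[-0.996, 0.093, -0.001], [0.093, 0.996, 0.0], [0.001, 0.0, -1.0]]
force: [-0.7, -0.2, -2.9]
opening: 0.273
grasp_force: 30.0
```

```bash
python3 - <<'E'
from sw import *
status()
plan(L(-.065,-.015)+(.19,174.74))
E
```

```text
[ 0.6503 -0.0963  0.129 ] local [ 0.1338 -0.0901] [-0.7074 -0.1587 -2.8933]
scene [308 325] [ 0.1544 -0.1182] [ 0.6595 -0.1158  0.0072]
scene [325 315] [ 0.1653 -0.0728] [ 0.6733 -0.0708  0.009 ]
scene [359 288] [0.1669 0.043 ] [0.6874 0.0444 0.0086]
scene [377 270] [0.1618 0.1168] [0.6886 0.1201 0.0088]
top [258 215] [0.1472 0.1307] [0.6883 0.1241 0.0104]
top [289 215] [0.1526 0.0558] [0.6868 0.0493 0.0104]
5 x [0.794, 0.3, -0.242, 0.0, -0.001, -0.001]
```

Call:
send_rows([
  [0.02, 0, -0.12, 0, 0, 0],
  [0.05, 0, -0.24, 0, 0, 0],
  [0.2, 0.06, -0.24, 0, 0, 0],
  [0.36, 0.12, -0.24, 0, 0, 0],
  [0.52, 0.19, -0.24, 0, 0, 0],
  [0.68, 0.26, -0.24, 0, 0, 0],
  [0.79, 0.3, -0.24, 0, 0, 0],
  [0.79, 0.3, -0.24, 0, 0, 0],
  [0.79, 0.3, -0.24, 0, 0, 0],
])

```text
time_s: 39.3
position: [0.4612, -0.0033, 0.1899]
tcp_rot: [[-0.996, 0.092, 0.002], [0.092, 0.996, -0.001], [-0.002, -0.0, -1.0]]
force: [0.9, -0.1, -2.2]
opening: 0.274
grasp_force: 30.0
```

```bash
python3 - <<'E'
from sw import *
status()
plan(L(-.065,-.015)+(.1335,174.74))
E
```

```text
[ 0.4612 -0.0033  0.1899] local [-0.0632 -0.0148] [ 0.9155 -0.0889 -2.2213]
scene [306 322] [ 0.1465 -0.1157] [ 0.6531 -0.1149  0.0123]
scene [325 316] [ 0.1647 -0.0731] [ 0.6781 -0.0768  0.0152]
scene [359 288] [0.1669 0.043 ] [0.6887 0.0423 0.0114]
scene [377 270] [0.1618 0.1168] [0.6897 0.1183 0.011 ]
scene [295 268] [ 0.011 -0.017] [ 0.5358 -0.0149  0.0305]
top [357 226] [ 0.1359 -0.106 ] [ 0.6562 -0.1139  0.0105]
top [338 220] [ 0.1498 -0.0601] [ 0.6723 -0.0688  0.0094]
top [258 215] [0.1472 0.1307] [0.6893 0.1245 0.007 ]
top [289 215] [0.1526 0.0558] [0.687  0.0493 0.0097]
2 x [0.016, 0.002, 0.226, 0.0, 0.002, -0.001]
```

Call:
send_rows([
  [0, 0, 0.08, 0, 0, 0],
  [0, 0, 0.15, 0, 0, 0],
  [0, 0, 0.2, 0, 0, 0],
  [0, 0, 0.24, 0, 0, 0],
  [0, 0, 0.24, 0, 0, 0],
  [-0.07, 0, 0.24, 0, 0, 0],
  [-0.14, 0, 0.24, 0, 0, 0],
  [-0.21, 0, 0.24, 0, 0, 0],
  [-0.28, 0, 0.24, 0, 0, 0],
  [-0.35, 0, 0.24, 0, 0, 0],
  [-0.42, 0, 0.24, 0, 0, 0],
  [-0.48, 0, 0.24, 0, 0, 0],
])

```text
time_s: 40.6
position: [0.5826, -0.015, 0.1299]
tcp_rot: [[-0.996, 0.093, 0.002], [0.093, 0.996, -0.0], [-0.002, -0.0, -1.0]]
force: [0.1, 0.3, -2.6]
opening: 0.274
grasp_force: 30.0
```

Call:
send_rows([
  [-0.06, 0, 0, 0, 0, 0],
  [-0.12, 0, 0, 0, 0, 0],
  [-0.18, 0, 0, 0, 0, 0],
  [-0.23, 0, 0, 0, 0, 0],
  [-0.28, 0, 0, 0, 0, 0],
  [-0.315, 0, 0, 0, 0, 0],
  [-0.315, 0, 0, 0, 0, 0],
  [-0.315, 0, 0, 0, 0, 0],
])

```text
time_s: 41.4
position: [0.6588, -0.0218, 0.1292]
tcp_rot: [[-0.996, 0.093, -0.001], [0.093, 0.996, 0.0], [0.001, 0.0, -1.0]]
force: [-0.4, -0.5, -2.4]
opening: 0.275
grasp_force: 30.0
```

```bash
python3 - <<'E'
from sw import *
status()
E
```

```text
[ 0.6588 -0.0218  0.1292] local [ 0.1353 -0.0152] [-0.4065 -0.483  -2.3811]
scene [306 322] [ 0.147  -0.1158] [ 0.6555 -0.1176  0.017 ]
scene [325 316] [ 0.1653 -0.0728] [ 0.676  -0.0743  0.011 ]
scene [338 303] [ 0.1616 -0.0272] [ 0.6757 -0.0243  0.0093]
scene [359 288] [0.1669 0.043 ] [0.6875 0.0443 0.0087]
scene [377 270] [0.1618 0.1168] [0.6889 0.1198 0.0092]
top [357 226] [ 0.1359 -0.1061] [ 0.6551 -0.1135  0.0146]
top [258 215] [0.1472 0.1307] [0.6881 0.1241 0.011 ]
```

Call:
send_rows([
  [0, 0, -0.15, 0, 0, 0],
  [0.05, 0, -0.3, 0, 0, 0],
  [0.15, -0.1, -0.45, 0, 0, 0],
  [0.3, -0.25, -0.6, 0, 0, 0],
  [0.45, -0.4, -0.7, 0, 0, 0],
  [0.6, -0.5, -0.7, 0, 0, 0],
  [0.75, -0.6, -0.7, 0, 0, 0],
  [0.8, -0.6, -0.7, 0, 0, 0],
  [0.8, -0.6, -0.7, 0, 0, 0],
  [0.8, -0.6, -0.7, 0, 0, 0],
])

```text
time_s: 42.5
position: [0.4459, -0.1527, 0.3048]
tcp_rot: [[-0.996, 0.094, 0.001], [0.094, 0.996, -0.0], [-0.001, -0.0, -1.0]]
force: [0.6, 0.1, -3.0]
opening: 0.276
grasp_force: 30.0
```

```bash
python3 - <<'E'
from sw import *
print(pose()[:3,3])
p,d=snap('scene','s6');cs=cam('scene');t,dt=snap('top','t6');ct=cam('top')
a=np.radians(-10.4);e=np.array([np.cos(a),np.sin(a)]);f=np.array([-e[1],e[0]]);o=np.array([.4939,-.4444])
for n,dd,c,(u0,u1,v0,v1) in(('top',np.load('pics/top0.npy'),ct,(475,565,225,310)),('scene',d,cs,(95,165,305,420))):
    P=cloud(dd,c)[v0:v1,u0:u1].reshape(-1,3);P=P[(P[:,2]>.19)&(P[:,2]<.25)]
    q=np.c_[(P[:,:2]-o)@e,(P[:,:2]-o)@f,P[:,2]]
    for b in np.arange(-.035,.09,.01):
        s=q[(q[:,0]>=b)&(q[:,0]<b+.01)]
        if len(s)>2: print(n,round(b+.005,3),len(s),s[:,1].mean().round(4),s[:,1].min().round(4),s[:,1].max().round(4),s[:,2].mean().round(4),s[:,2].max().round(4))
# brass by two-view: tip pixel
hs=cv2.cvtColor(p,cv2.COLOR_RGB2HSV)
cr=cv2.resize(np.hstack([p[290:420,90:220],t[215:315,470:570][:, :].repeat(1,0) if 0 else cv2.resize(t[215:315,470:570],(130,130))]),None,fx=3,fy=3)
cv2.imwrite('pics/hook.png',cr[:,:,::-1])
E
```

```text
[ 0.4459 -0.1527  0.3048]
top -0.03 6 0.0009 -0.0009 0.0034 0.2261 0.2282
top -0.02 25 0.0018 -0.0038 0.0039 0.2211 0.2302
top -0.01 23 0.0014 -0.0028 0.0041 0.2075 0.2143
top 0.0 20 0.001 -0.0021 0.004 0.2067 0.2101
top 0.01 26 0.0007 -0.0042 0.0047 0.2076 0.2113
top 0.02 23 0.0005 -0.0038 0.0034 0.2088 0.2114
top 0.03 24 0.0008 -0.0029 0.0041 0.2107 0.214
top 0.04 26 0.0005 -0.0041 0.0049 0.2123 0.2162
top 0.05 21 0.001 -0.0038 0.0049 0.2146 0.2187
top 0.06 23 0.0006 -0.0039 0.004 0.2154 0.2197
top 0.07 65 0.0017 -0.0054 0.0063 0.218 0.2397
top 0.08 74 0.0029 -0.0067 0.0076 0.2244 0.2416
scene -0.02 32 -0.0023 -0.0058 0.0022 0.223 0.2294
scene -0.01 43 -0.0022 -0.0058 0.0018 0.212 0.225
scene 0.0 17 -0.0022 -0.0055 0.0016 0.2066 0.2091
scene 0.01 18 -0.0024 -0.0059 0.0015 0.2078 0.2113
scene 0.02 17 -0.0025 -0.0062 0.0013 0.2099 0.2122
scene 0.03 20 -0.0024 -0.0059 0.0018 0.2111 0.213
scene 0.04 17 -0.0023 -0.0056 0.0019 0.2129 0.2162
scene 0.05 21 -0.0027 -0.0059 0.001 0.2146 0.2164
scene 0.07 6 -0.0014 -0.0048 0.0023 0.2365 0.2377
scene 0.08 100 -0.003 -0.0094 0.0049 0.2218 0.2402
scene 0.09 95 -0.0024 -0.0076 0.0033 0.2158 0.2393
```

View pics/hook.png

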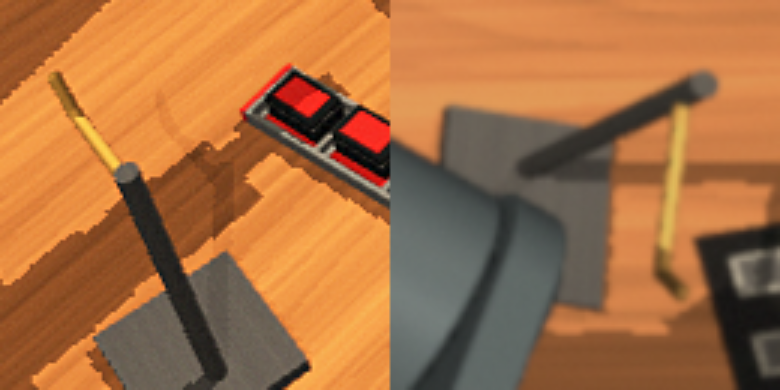

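```bash
cat >> h.py <<'E'
_b=np.radians(-10.4)
def S(x,y=-.0008): return (.4939+x*np.cos(_b)-y*np.sin(_b),-.4444+x*np.sin(_b)+y*np.cos(_b))
E
python3 - <<'E'
from h import *
print(S(-.08),S(-.006))
plan((.41,-.35,.29,169.6),S(-.08)+(.255,169.6))
E
```

```text
(np.float64(0.41506986701872867), np.float64(-0.43074532555660594)) (np.float64(0.4878541558589192), np.float64(-0.4441037423051474))
5 x [0.075, -0.8, 0.058, 0.0, 0.001, 0.057] 
2 x [0.025, -1.12, 0.198, 0.0, 0.001, 0.057] OUT
```

Call:
send_rows([
  [0.03, -0.16, 0.03, 0, 0, 0.02],
  [0.06, -0.32, 0.05, 0, 0, 0.057],
  [0.075, -0.48, 0.058, 0, 0, 0.057],
  [0.075, -0.64, 0.058, 0, 0, 0.057],
  [0.075, -0.8, 0.058, 0, 0, 0.057],
  [0.05, -0.93, 0.1, 0, 0, 0.057],
  [0.03, -0.98, 0.15, 0, 0, 0.057],
  [0.03, -0.98, 0.15, 0, 0, 0.057],
  [0.03, -0.98, 0.15, 0, 0, 0.057],
])

```text
time_s: 43.5
position: [0.4164, -0.3941, 0.2656]
tcp_rot: [[-0.984, 0.18, -0.002], [0.18, 0.984, 0.004], [0.003, 0.003, -1.0]]
force: [-0.6, 0.7, -2.4]
opening: 0.272
grasp_force: 30.0
```

```bash
python3 - <<'E'
from h import *
print(pose()[:3,3])
plan(S(-.08)+(.255,169.6))
E
```

```text
[ 0.41635547 -0.39409258  0.2655501 ]
1 x [-0.021, -0.145, 0.042, 0.002, -0.002, 0.0]
```

Call:
send_rows([
  [-0.01, -0.07, 0.02, 0, 0, 0],
  [-0.021, -0.145, 0.042, 0, 0, 0],
  [-0.021, -0.145, 0.042, 0, 0, 0],
  [-0.021, -0.145, 0.042, 0, 0, 0],
])

```text
time_s: 43.9
position: [0.4146, -0.4329, 0.2561]
tcp_rot: [[-0.983, 0.182, -0.0], [0.182, 0.983, 0.001], [0.0, 0.001, -1.0]]
force: [-0.6, 0.3, -3.2]
opening: 0.275
grasp_force: 30.0
```

```bash
python3 - <<'E'
from h import *
print(pose())
p,d=snap('scene','s7');t,_=snap('top','t7');w,_=snap('wrist','w7')
plan(S(-.06)+(.255,169.6),S(-.006)+(.255,169.6),S(-.006)+(.2195,169.6))
cr=np.hstack([cv2.resize(p[250:430,60:240],(400,400)),cv2.resize(t[200:340,450:590],(400,400))])
cv2.imwrite('pics/h7.png',cr[:,:,::-1])
E
```

```text
[[-9.83312300e-01  1.81925540e-01 -1.36643169e-04  4.14610861e-01]
 [ 1.81925387e-01  9.83312043e-01  7.61466694e-04 -4.32914553e-01]
 [ 2.72893113e-04  7.23900705e-04 -9.99999701e-01  2.56096789e-01]
 [ 0.00000000e+00  0.00000000e+00  0.00000000e+00  1.00000000e+00]]
1 x [-0.08, 0.006, 0.006, 0.0, 0.0, 0.0] 
2 x [-0.296, 0.006, 0.006, 0.0, 0.0, 0.0] 
1 x [-0.296, 0.006, 0.148, 0.0, 0.0, 0.0]
```

View pics/h7.png

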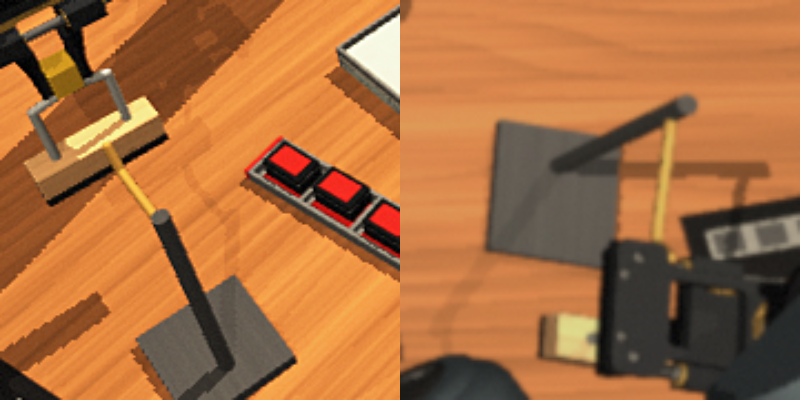

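The crop shows the hook's tip at (110,148), in front of the loop's opening and in line with its middle. I advance.

Call:
send_rows([
  [-0.04, 0.006, 0, 0, 0, 0],
  [-0.08, 0.006, 0, 0, 0, 0],
  [-0.12, 0.006, 0, 0, 0, 0],
  [-0.16, 0.006, 0, 0, 0, 0],
  [-0.2, 0.006, 0, 0, 0, 0],
  [-0.24, 0.006, 0, 0, 0, 0],
  [-0.27, 0.006, 0, 0, 0, 0],
  [-0.296, 0.006, 0, 0, 0, 0],
  [-0.296, 0.006, 0, 0, 0, 0],
  [-0.296, 0.006, 0, 0, 0, 0],
])

```text
time_s: 45.05
position: [0.4876, -0.4444, 0.2561]
tcp_rot: [[-0.983, 0.181, -0.001], [0.181, 0.983, 0.0], [0.001, 0.0, -1.0]]
force: [0.0, 0.2, -3.1]
opening: 0.275
grasp_force: 30.0
```

```bash
python3 - <<'E'
from h import *
print(pose()[:3,3],readout.read_state()['force'])
p,d=snap('scene','s8')
plan(S(-.006)+(.2195,169.6))
cv2.imwrite('pics/h8.png',cv2.resize(p[260:420,60:220],(480,480))[:,:,::-1])
E
```

```text
[ 0.48761389 -0.44437782  0.25613839] [ 0.00598197  0.223725   -3.124944  ]
1 x [-0.002, 0.001, 0.147, 0.0, 0.0, -0.001]
```

View pics/h8.png

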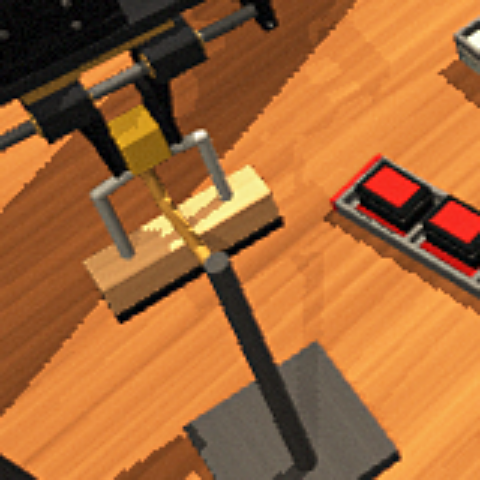

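The hook runs through the loop, with the brass bar at (170,210) below the crossbar and the knob centred. I lower gently.

Call:
send_rows([
  [0, 0, 0.03, 0, 0, 0],
  [0, 0, 0.06, 0, 0, 0],
  [0, 0, 0.085, 0, 0, 0],
  [0, 0, 0.105, 0, 0, 0],
  [0, 0, 0.12, 0, 0, 0],
  [0, 0, 0.132, 0, 0, 0],
  [0, 0, 0.14, 0, 0, 0],
  [0, 0, 0.14, 0, 0, 0],
  [0, 0, 0.14, 0, 0, 0],
])

```text
time_s: 46.0
position: [0.4889, -0.4452, 0.2218]
tcp_rot: [[-0.983, 0.181, 0.003], [0.181, 0.983, -0.002], [-0.003, -0.001, -1.0]]
force: [3.7, -1.8, -2.7]
opening: 0.272
grasp_force: 30.0
```

Call:
send_rows([
  [0, 0, 0.004, 0, 0, 0],
  [0, 0, 0.008, 0, 0, 0],
  [0, 0, 0.008, 0, 0, 0],
])

```text
time_s: 46.3
position: [0.4891, -0.4453, 0.2207]
tcp_rot: [[-0.983, 0.181, 0.003], [0.181, 0.983, -0.003], [-0.004, -0.002, -1.0]]
force: [6.0, -1.0, 3.5]
opening: 0.276
grasp_force: 30.0
```

```bash
python3 - <<'E'
from h import *
s=readout.read_state();print(pose()[:3,3],s['force'],s['moment'])
E
```

```text
[ 0.48908929 -0.44534159  0.22073379] [ 6.00781385 -1.03531502  3.51635176] [-0.14440646 -0.89080495 -0.04812777]
```

Call:
send_rows([
  [-0.006, 0, -0.003, 0, 0, 0],
  [-0.012, 0, -0.003, 0, 0, 0],
  [-0.012, 0, -0.003, 0, 0, 0],
  [-0.012, 0, -0.003, 0, 0, 0],
])

```text
time_s: 46.7
position: [0.4904, -0.4448, 0.2193]
tcp_rot: [[-0.983, 0.181, -0.001], [0.181, 0.983, 0.001], [0.001, 0.001, -1.0]]
force: [2.0, -0.4, -1.6]
opening: 0.269
grasp_force: 30.0
```

Call:
send_rows([
  [0, 0, 0.005, 0, 0, 0],
  [0, 0, 0.005, 0, 0, 0],
  [0, 0, 0.005, 0, 0, 0],
])

```text
time_s: 47.0
position: [0.4908, -0.4449, 0.2186]
tcp_rot: [[-0.983, 0.181, -0.0], [0.181, 0.983, 0.0], [0.0, 0.0, -1.0]]
force: [2.6, -1.0, -0.1]
opening: 0.277
grasp_force: 30.0
```

Call:
send_rows([
  [0, 0, 0, 0, 0, 0],
  [0, 0, 0, 0, 0, 0],
  [0, 0, 0, 0, 0, 0],
  [0, 0, 0, 0, 0, 0],
  [0, 0, 0, 0, 0, 0],
  [0, 0, 0, 0, 0, 0],
  [0, 0, -0.06, 0, 0, 0],
  [0, 0, -0.15, 0, 0, 0],
  [0, 0, -0.3, 0, 0, 0],
  [0, 0, -0.45, 0, 0, 0],
  [0, 0, -0.45, 0, 0, 0],
], grip=0.5)

```text
time_s: 48.1
position: [0.4928, -0.4475, 0.3384]
tcp_rot: [[-0.983, 0.181, 0.008], [0.181, 0.983, -0.011], [-0.01, -0.009, -1.0]]
force: [0.8, -0.4, 0.3]
opening: 0.495
grasp_force: 0.0
```

Call:
send_rows([
  [0, 0.1, 0, 0, 0, 0],
  [0, 0.25, 0, 0, 0, 0],
  [0, 0.4, 0, 0, 0, 0],
  [0, 0.55, 0, 0, 0, 0],
  [0, 0.7, 0, 0, 0, 0],
  [0, 0.85, 0, 0, 0, 0],
  [0, 1, 0, 0, 0, 0],
  [0, 1, 0, 0, 0, 0],
])

```text
time_s: 48.9
position: [0.5358, -0.1943, 0.3308]
tcp_rot: [[-0.984, 0.176, -0.001], [0.176, 0.984, 0.003], [0.002, 0.003, -1.0]]
force: [-0.2, 0.3, 0.4]
opening: 0.496
grasp_force: 0.0
```

```bash
python3 - <<'E'
from h import *
p,d=snap('scene','s9');t,_=snap('top','t9')
cv2.imwrite('pics/h9.png',np.hstack([cv2.resize(p[150:430,60:440],(400,295)),cv2.resize(t[180:365,160:411],(400,295))])[:,:,::-1])
E
```

```text
(no output)
```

View pics/s9.png

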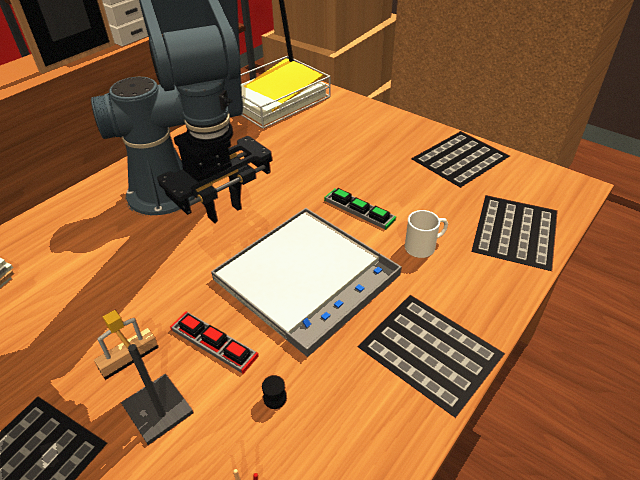

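View pics/t9.png

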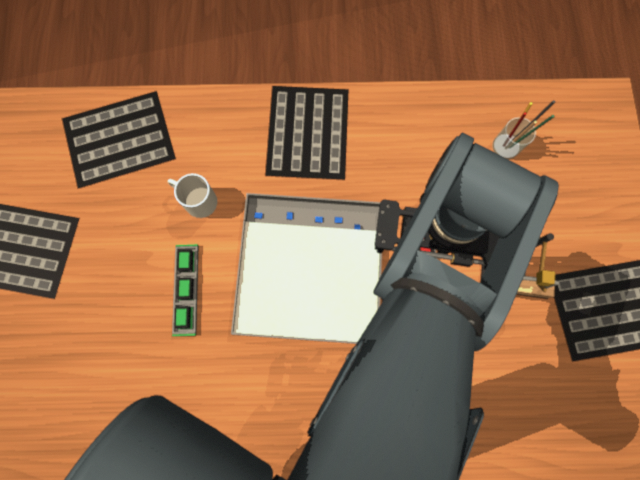

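The scene view shows the scraper hanging on the hook at (120,340), all boxes in their nests, and five offcuts in the gutter at (306,322) to (378,270). The top view shows the glass clear. The offcut at (306,322) sits near the glass edge, so I check its heights numerically.

```bash
python3 - <<'E'
import h
from sw import *
from collections import defaultdict
acc=defaultdict(list)
for i in range(6):
  for cn in('scene','top'):
    p,d=snap(cn);c=cam(cn);W=cloud(d,c);n,lab,st,ce=cv2.connectedComponentsWithStats(hue(p,'b'))
    for k in range(1,n):
        q=W[lab==k];l=(q[:,:2]-h._o)@M
        if len(q)>8 and abs(l.mean(0)).max()<.25:
            acc[cn,round(l[:,1].mean(),2)].append([len(q),*l.min(0),*l.max(0),*np.percentile(q[:,2],[10,50,90])])
for k in acc: print(k,np.mean(acc[k],0))
P=cloud(snap('scene')[1],cam('scene'))[310:350,95:150].reshape(-1,3);P=P[(P[:,2]>.21)&(P[:,2]<.26)];print(P.mean(0),P[:,2].max())
E
```

```text
('scene', np.float64(0.13)) [38.      0.142   0.1212  0.1596  0.1407  0.0053  0.0087  0.0115]
('scene', np.float64(0.04)) [42.      0.1477 -0.6005  0.6757  0.0633  0.0065  0.0089  0.0108]
('scene', np.float64(-0.02)) [43.      0.1417 -0.0252  0.1601 -0.0065  0.0057  0.0088  0.0114]
('scene', np.float64(-0.06)) [46.      0.1447 -0.0721  0.1622 -0.0538  0.0057  0.0089  0.011 ]
('scene', np.float64(-0.11)) [51.6     0.1301 -0.1161  0.1476 -0.1016  0.0086  0.014   0.0192]
('top', np.float64(0.13)) [35.3333  0.1456  0.1252  0.1575  0.1411  0.0071  0.0095  0.0119]
('top', np.float64(0.06)) [37.1667  0.0988  0.0384  0.1663  0.0634  0.0042  0.0087  0.0123]
('top', np.float64(-0.01)) [34.1667  0.1462 -0.0222  0.1579 -0.0053  0.0059  0.0094  0.0122]
('top', np.float64(-0.06)) [36.8333  0.1475 -0.0682  0.1617 -0.0532  0.0065  0.0095  0.0117]
('top', np.float64(-0.11)) [20.      0.1331 -0.1119  0.1447 -0.1019  0.01    0.0155  0.0202]
('scene', np.float64(0.05)) [42.      0.1476  0.0478  0.1655  0.0643  0.0056  0.0092  0.0116]
('scene', np.float64(0.06)) [41.75    0.147   0.0479  0.1664  0.0632  0.0053  0.0085  0.011 ]
('scene', np.float64(-0.12)) [53.      0.1294 -0.6005  0.6757 -0.1019  0.0074  0.0144  0.019 ]
('scene', np.float64(0.09)) [38.      0.1422 -0.6005  0.6757  0.1409  0.0048  0.0082  0.012 ]
('scene', np.float64(-0.07)) [46.      0.1445 -0.6005  0.6757 -0.053   0.0059  0.0088  0.0119]
('top', np.float64(-0.1)) [20.     -0.15   -0.1118  0.1449 -0.0243  0.012   0.0157  0.0213]
[ 0.5106 -0.4497  0.2304] 0.24646145887292767
```

```bash
python3 -c "
from rig import ticket
print(ticket.hand_in())"
```

```text
the job is handed in; nothing more can be done
None
```

I handed the job in: all six boxes are in nests of the right colour, the scraper hangs on the hook, and all five offcuts are off the glass in the gutter, one of them leaning on the glass edge rather than flat; no verdict came back.

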